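# Lock the grooved plug into the transfer vessel's coupler

### The arm

A 7-joint arm with a two-finger parallel gripper is mounted at the origin on the work surface. World frame = base frame: x ahead of the robot, y to its left, z up, the work surface at z = 0. Lengths are in m, angles in rad, forces in N, time in s.
With the tool pointing down it reaches from about 0.425 to 1.025 m from the base axis. Payload 9.4 kg.
Tool frame: the origin (TCP) lies between the finger pads; the fingertips stand 14 mm ahead of it and the grasp point (between the pads) lies 5 mm behind it (r.finger_overhang is the distance from the TCP to the fingertips, in m); z points along the fingers, y is the direction in which the jaws open and shut (so a half turn about z gives the same grasp; the last joint's range is limited). The gripper opens to 85 mm and grips with 20 to 120 N. Pads are 22 mm wide; open, the fingers measure 114 mm over their backs; the gripper's body (76 mm by 85 mm) begins 54 mm behind the grasp point. The pads swing forward as they close: fully open they stand 13 mm farther back than shut.
Start: joints at [-0.077, 0.599, -0.003, 1.599, 0.002, 0.943, -0.08], TCP at [0.725, -0, 0.208] pointing down, gripper open.
Joint ranges: [-2.57, 2.57], [-0.35, 1.97], [-1.29, 1.29], [0.11, 2.56], [-1.05, 4.19], [0.11, 1.86], [-2.63, 2.63]. Speed limits (rad/s): [2.22, 2.22, 3.01, 3.01, 3.14, 3.14, 3.14].

### API

Orientations are given as a rotation vector (axis times angle).
In Python, from bench import r gives the robot as it stands.
- The arm moves only by the tool move_arm, never from a script. Its argument "targets" is a list of rows, each a list of 3 entries, a list of its own where there are three numbers: the turn, a rotation vector about the tool's x, y, z in rad, then the shift along the tool's x, y, z in m, then the finger opening in m, from 0 to 0.0854. In form: [[[ax, ay, az], [dx, dy, dz], claw], ...]. A call has 1 to 20 rows; each row shifts and turns the commanded pose from where the row before left it, along the tool's axes as they then stand; what a row does not reach is not made up. A row lasts 1/8 s, in which the tool goes at most 62.5 mm and 10.7 degrees, less where a joint would pass 70% of its speed; a pose out of reach is approached as far as the arm can. A call is refused whole if a number of a shift passes 0.0625 or a number of a turn 0.188, either way. A call with a gripper value outside its range is refused whole. The fingers move at their own pace and stop on an object; the grip force is fixed at half the most. Time passes only in rows, so rows that do not move let the fingers close. It gives the time, the measured TCP pose, the force and the opening at its end, in the units of the state.
- r.get_state(): the state, without advancing time (a new reading comes with each control period).
- r.snapshot(name): name is "scene" or "side" or "wrist"; returns the picture (384x512x3 uint8, red, green, blue); there is no depth.
- r.camera_info(name): a dict with "K" (3x3 intrinsics, pixels), "R" (3x3) and "t" (3): a world point X has camera coordinates R X + t. Camera axes: x right, y down, z forward; pixel columns grow to the right and rows downward; lengths in m; the calibration is good to about 2 mm. A picture is of the moment at which its call begins: read the wrist's pose just before it. camera_info takes no time and is no camera call; for the wrist camera it gives the pose at the moment of the call.
- r.job_done(): hands the job in, once; it reports no verdict.
The state is a dict: "time": time; "joints": joint angles; "dq": joint speeds; "joint_efforts": joint torques, N m; "tcp_pos": TCP position; "tool_rot": TCP orientation; "wrist_force": force on the tool from outside, world axes, zero at the start; "ft_torque": the same for the moment, N m; "finger_gap": finger opening in m.
Only numpy, scipy, OpenCV 4.12 (cv2) and the standard library are available. Lean on these libraries where they do the work, as an engineer would, in place of code of your own. Each camera call takes 0.05 s, during which the arm holds its last target.

### The job

Put the grooved steel plug into the upward-facing coupler of the transfer vessel and let go of it. Then swing the coupler's two cam arms down together, evenly and gently, one never far ahead of the other, until both are fully down and the plug is drawn home; to set them, press the two firmly onto their stops with about 30 N in all, then let go. Leave everything else on the bench where it stands.

Things in the scene. Friction and masses are not known exactly. Their poses are not given: they have to be found in the camera images.
- plug: stainless grooved plug, 70 mm tall, about 0.28 kg, upright on its nose. From the bottom: nose 36 mm across, 16 mm tall (lowest 3 mm bevelled to 30 mm); groove with a 24 mm neck up to 38 mm; flange 48 mm across from 38 to 43 mm; round grip knob 26 mm across from 43 to 70 mm. Origin: centre of its underside, z up its axis; its yaw does not matter
- plug_nose (a point): centre of the plug's underside (same point as plug)
- vessel: fixed squat stainless vessel, 140 mm across, 66 mm tall, with a cup-shaped coupler, 50 mm across, screwed onto its middle. How far it is screwed on differs, so all coupler heights given here are true only to 6 mm either way: find them by touch or sight. Origin: centre of the vessel's underside on the bench; z up; the two cam arms stand out along its +y and -y
- coupler_axis (a point): point on the coupler's axis 126 mm above the bench, fixed to the vessel: the rim is here, up to 6 mm higher or lower. Axes as the vessel's. Bore 38.6 mm across; a springy gasket (about 4 N/mm) lies in it 34 mm below the rim. The plug goes in nose down; let go, its underside rests about 34.5 mm below the rim; the closed arms draw it some 2 mm lower
- cam_left (a joint): angle of the cam arm on the vessel's +y side (rad): 0 fully raised, about 1.4 fully down on a hard stop; starts raised, 0 to 0.2. The arm leans out from vertical by 0.70 rad + this value: level at 0.87, 0.52 rad below level at the end. Stiff hinge (about 0.08 N m), stays where left; over the last 0.5 rad its eccentric lobe pulls the plug down and it resists more
- cam_right (a joint): the same for the mirror-image arm on the vessel's -y side. Each arm is a flat steel bar reaching 58 mm from its pivot, 7 mm thick, 20 mm wide over the outer 30 mm; the pivot is 27 mm out from the coupler's axis and 12 mm below the rim. Fingers spread 70 mm or more apart along the vessel's y press both bars down at once from above; a little off centre, one arm lags and the fingers must be shifted away from it
- blank: a larger stainless blank without a groove, 56 mm round body, 68 mm flange, 62 mm tall with a 26 mm knob; does not fit; bystander. Origin under its centre
- beaker: glass beaker, 64 mm wide, 85 mm tall; bystander. Origin under its centre
- reagent: brown glass bottle, 64 mm wide, 140 mm tall; bystander. Origin under its centre
- dish: flat steel dish, 84 mm wide, 14 mm tall; bystander. Origin under its centre
- spatula: lab spatula with white handle, 170 mm long, lying along its own x; bystander
- spare_ring: black rubber ring, 52 mm wide, 6 mm thick, lying flat; bystander. Origin under its centre
- jar: white jar with steel cap, 60 mm wide, 70 mm tall; bystander. Origin under its centre
There are look-alikes about, which are no part of the job. What is shaped like the plug but purple is not meant.

How it is judged:
By the outcome, as a careful person would: the job done as asked, in the order asked, and still so for the second after the job is handed in, with the robot touching nothing.
It also fails if it takes over 64 s, if anything falls off the work surface, if the arm or the gripper's body presses on something with over 40 N, if the wrist force passes 120 N, or if a joint passes its speed limit or range.

## Working session

There is one attempt and no reset: what is moved stays moved. The work goes in short steps, Python scripts to look and compute and a tool call to move; the robot and the scene stay as the last step left them, time stands still between calls to the robot, and variables do not carry over. Pictures are saved under pics/ and viewed, and the job is handed in when it is done.

Besides the shell and the picture viewer there is one more tool, called after "Call:" in YAML: its name, and indented under it one key for each argument. move_arm: Moves the arm, as the interface text tells. Its arguments: {"type":"object","properties":{"targets":{"type":"array","items":{"type":"array"}}},"required":["targets"]}

```bash
mkdir -p pics; ls
python3 - <<'E'
from bench import r
import cv2,numpy as np
s=r.get_state()
for k,v in s.items(): print(k,np.round(v,4))
for n in ("scene","side","wrist"):
    im=r.snapshot(n); cv2.imwrite(f"pics/{n}0.png",im[:,:,::-1])
    c=r.camera_info(n); print(n,np.round(c["K"],1).tolist(),np.round(c["R"],3).tolist(),np.round(c["t"],3).tolist())
E
```

```text
pics
time 0.0
joints [-0.0767  0.6001 -0.0026  1.6002  0.0018  0.9429 -0.0798]
dq [ 0.0002 -0.0006  0.0013 -0.0011  0.001   0.0005 -0.0007]
joint_efforts [-9.00000e-04 -7.76440e+01  1.56450e+00 -2.58004e+01  1.22000e-02
  8.90000e-03  0.00000e+00]
tcp_pos [0.7245 0.     0.2076]
tool_rot [-2.2206e+00 -2.2209e+00  1.9000e-03]
wrist_force [-0.5165  0.7328 -0.4175]
ft_torque [ 0.0037  0.0047 -0.0554]
finger_gap 0.0855
scene [[362.8, 0.0, 251.8], [0.0, 362.8, 193.4], [0.0, 0.0, 1.0]] [[-0.338, 0.941, 0.007], [0.808, 0.294, -0.511], [-0.483, -0.167, -0.86]] [0.217, -0.405, 1.501]
side [[489.8, 0.0, 264.2], [0.0, 489.8, 196.4], [0.0, 0.0, 1.0]] [[0.781, -0.624, -0.012], [-0.401, -0.487, -0.776], [0.478, 0.611, -0.631]] [-0.458, 0.299, 1.057]
wrist [[265.0, 0.0, 252.2], [0.0, 265.0, 193.1], [0.0, 0.0, 1.0]] [[1.0, 0.0, -0.002], [0.001, -0.957, 0.289], [-0.002, -0.289, -0.957]] [-0.724, -0.039, 0.381]
```

View pics/scene0.png

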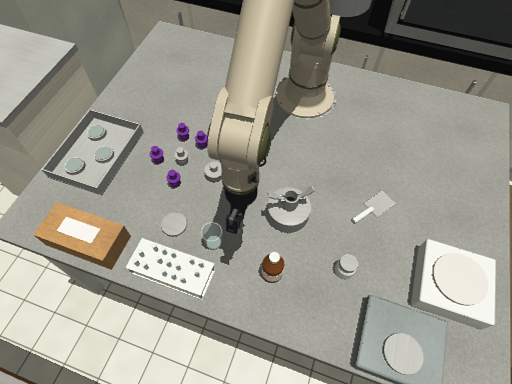

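View pics/side0.png

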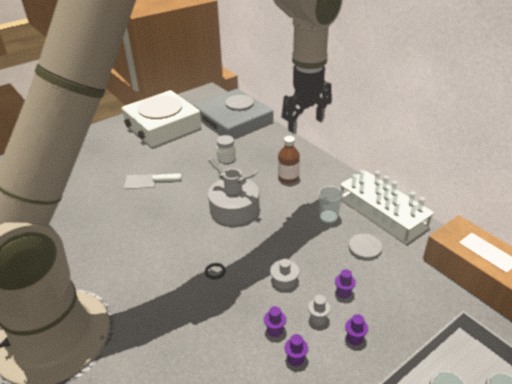

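View pics/wrist0.png

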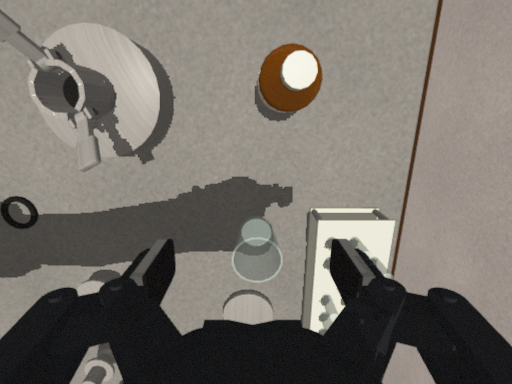

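Run:
```python
import cv2,numpy as np
a=cv2.imread("pics/scene0.png")[110:240,140:320]; b=cv2.imread("pics/side0.png")[250:380,230:390]
c=cv2.imread("pics/side0.png")[145:235,190:280]
cv2.imwrite("pics/c1.png",cv2.resize(a,None,fx=4.4,fy=4.4,interpolation=2)[:600,:800])
cv2.imwrite("pics/c2.png",cv2.resize(b,None,fx=4.5,fy=4.5,interpolation=2)[:600,:800])
cv2.imwrite("pics/c3.png",cv2.resize(c,None,fx=6,fy=6,interpolation=2)[:600,:800])
```

```text
(no output)
```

View pics/c1.png

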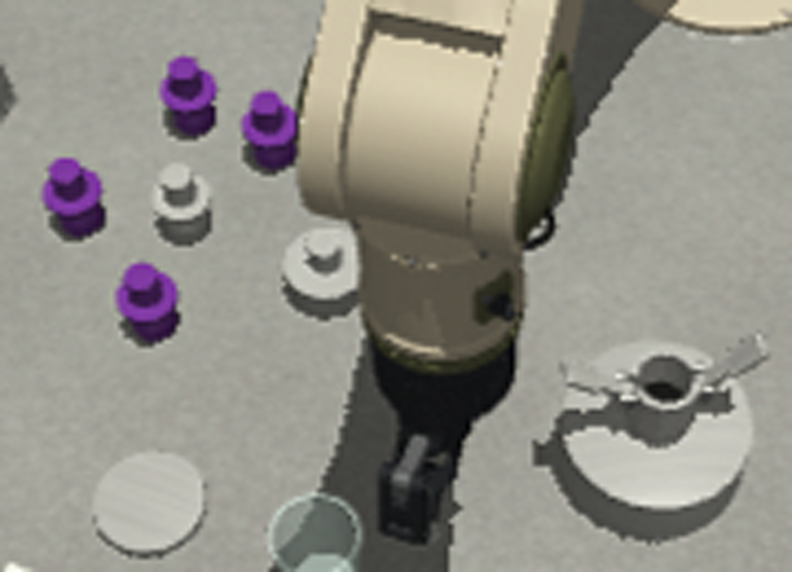

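View pics/c2.png

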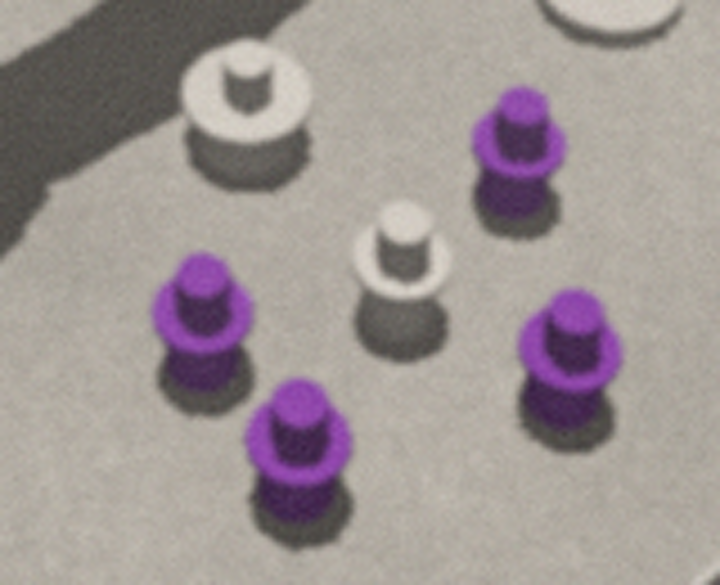

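View pics/c3.png

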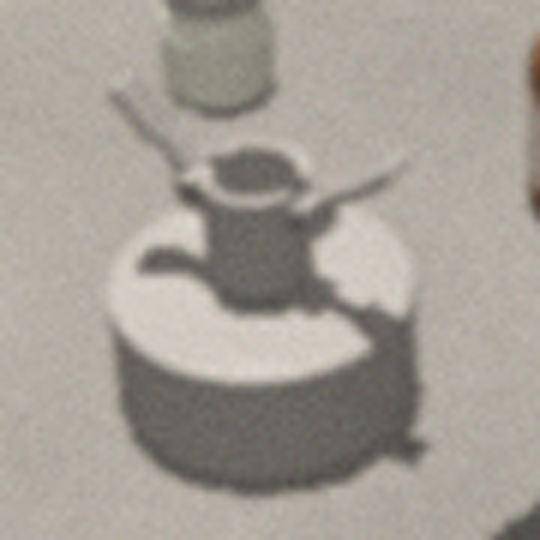

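```bash
cat > h.py <<'E'
import numpy as np
from bench import r
def ray(c,u,v):
    K,R,t=[np.array(c[k]) for k in "KRt"]
    d=R.T@np.linalg.solve(K,[u,v,1.]); return -R.T@t,d/np.linalg.norm(d)
def plane(c,u,v,z):
    o,d=ray(c,u,v); return o+d*(z-o[2])/d[2]
def tri(*L):
    A=0;b=0;P=[]
    for c,u,v in L:
        o,d=ray(c,u,v); M=np.eye(3)-np.outer(d,d); A=A+M; b=b+M@o; P.append((o,d))
    x=np.linalg.solve(A,b)
    return x,[np.linalg.norm((np.eye(3)-np.outer(d,d))@(x-o)) for o,d in P]
def proj(c,X):
    p=np.array(c["K"])@(np.array(c["R"])@np.array(X)+c["t"]); return p[:2]/p[2]
E
python3 - <<'E'
from h import *
S=r.camera_info("scene");D=r.camera_info("side");W=r.camera_info("wrist")
s=lambda u,v:(S,140+u/4.4,110+v/4.4)
d=lambda u,v:(D,230+u/4.5,250+v/4.5)
e=lambda u,v:(D,190+u/6,145+v/6)
f=lambda *a:print(np.round(tri(*a)[0],4),np.round(tri(*a)[1],4))
f(s(177,180),d(404,222))
print(plane(*s(177,180),.07),plane(*d(404,222),.07))
print("purple",[np.round(plane(*s(u,v),.07),3) for u,v in((184,69),(266,104),(66,170),(144,278))])
print("purple",[np.round(plane(*d(u,v),.07),3) for u,v in((300,402),(203,275),(574,312),(521,106))])
print("blank",np.round(plane(*d(248,58),.062),3))
f(s(665,380),e(254,178),(W,58,90)); f(s(665,380),e(254,178))
print("vessel top disc", plane(*e(262,295),.066))
f(s(765,345),e(122,85)); f(s(568,370),e(403,157))
for n,(u,v) in dict(right=(87,164),left=(5,25)).items(): print(n,plane(W,u,v,.15))
E
```

```text
[ 0.4758 -0.3277  0.0627] [0.0008 0.0008]
[ 0.47991262 -0.323542    0.07      ] [ 0.47193444 -0.33231725  0.07      ]
purple [array([ 0.374, -0.368,  0.07 ]), array([ 0.385, -0.289,  0.07 ]), array([ 0.501, -0.41 ,  0.07 ]), array([ 0.573, -0.307,  0.07 ])]
purple [array([ 0.369, -0.375,  0.07 ]), array([ 0.379, -0.296,  0.07 ]), array([ 0.496, -0.418,  0.07 ]), array([ 0.567, -0.316,  0.07 ])]
blank [ 0.488 -0.201  0.062]
[0.5512 0.0932 0.1179] [0.0024 0.002  0.0024]
[0.5525 0.0943 0.1163] [0.0015 0.0015]
vessel top disc [0.54186051 0.07564076 0.066     ]
[0.5229 0.1525 0.1491] [0.0027 0.0027]
[0.5869 0.0315 0.1476] [0.0026 0.0026]
right [0.58286098 0.030818   0.15      ]
left [0.54071508 0.13515292 0.15      ]
```

Candidates in the scene picture: steel plug (181,156); purple plug look-alikes (183,131), (201,139), (157,154), (173,178); steel blank with the wide flange (213,170). The crop confirms the slim steel one at (181,156), which is (320,299) in the side view, has a 48 mm flange. I'll move above it.

Call:
move_arm:
  targets:
    - [[0,0,0],[-0.03,-0.023,0],0.05]
    - [[0,0,0],[-0.033,-0.025,0],0.05]
    - [[0,0,0],[-0.033,-0.025,0],0.05]
    - [[0,0,0],[-0.033,-0.025,0],0.05]
    - [[0,0,0],[-0.033,-0.025,0],0.05]
    - [[0,0,0],[-0.033,-0.025,0],0.05]
    - [[0,0,0],[-0.033,-0.025,0],0.05]
    - [[0,0,0],[-0.033,-0.025,0],0.05]
    - [[0,0,0],[-0.033,-0.025,0],0.05]
    - [[0,0,0],[-0.033,-0.025,0],0.05]
    - [[0,0,-0.15],[0,0,0],0.05]
    - [[0,0,-0.15],[0,0,0],0.05]
    - [[0,0,-0.15],[0,0,0],0.05]
    - [[0,0,0],[0,0,0],0.05]

```text
time: 1.9
tcp_pos: [0.4768, -0.3271, 0.2083]
tool_rot: [-1.671, -2.66, -0.0]
wrist_force: [0.4, -0.5, -0.7]
finger_gap: 0.05
```

Run:
```python
from h import *
import cv2,json
s=r.get_state();c=r.camera_info("wrist")
im=r.snapshot("wrist"); cv2.imwrite("pics/w1.png",im[:,:,::-1])
json.dump({k:np.array(v).tolist() for k,v in c.items()},open("w1.json","w"))
print(s["time"],np.round(s["tcp_pos"],4),np.round(s["joints"],3))
print("tcp px",proj(c,s["tcp_pos"]))
```

```text
1.9 [ 0.4768 -0.3271  0.2083] [ 0.591  0.426 -0.122  1.937  0.071  0.783  0.878]
tcp px [253.1699574  224.88342854]
```

View pics/w1.png

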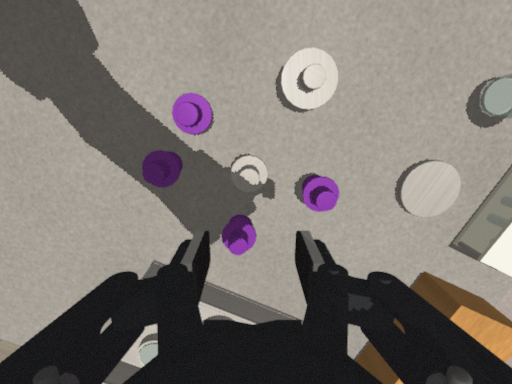

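Run:
```python
import cv2
a=cv2.imread("pics/w1.png")[140:210,210:290]
cv2.imwrite("pics/w1c.png",cv2.resize(a,None,fx=8,fy=8,interpolation=2))
```

```text
(no output)
```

View pics/w1c.png

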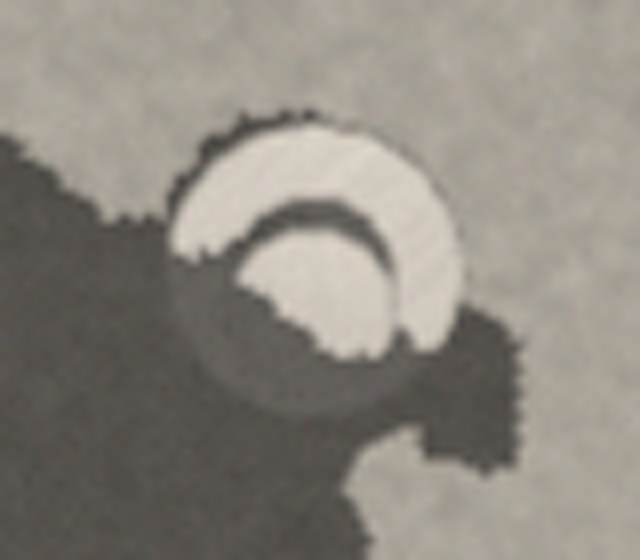

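Run:
```python
from h import *
import json
from scipy.spatial.transform import Rotation as Ro
c=json.load(open("w1.json")); s=r.get_state()
R=Ro.from_rotvec(s["tool_rot"]).as_matrix(); print(np.round(R,3))
for u,v,z in((249.2,173.2,.043),(249.0,178.0,.07)):
    X=plane(c,u,v,z); print(np.round(X,4), "tool shift",np.round(R.T@(X-s["tcp_pos"]),4))
for u,v in((188,112),(162,168),(240,233),(320,193)): print(np.round(R.T@(plane(c,u,v,.055)-s["tcp_pos"]),3))
```

```text
[[-0.432  0.902 -0.   ]
 [ 0.902  0.432  0.   ]
 [ 0.    -0.    -1.   ]]
[ 0.4729 -0.3297  0.043 ] tool shift [-0.0007 -0.0046  0.1653]
[ 0.4729 -0.3295  0.07  ] tool shift [-0.0005 -0.0045  0.1383]
[ 0.074 -0.075  0.153]
[ 0.008 -0.111  0.153]
[-0.079 -0.017  0.153]
[-0.023  0.085  0.153]
```

Call:
move_arm:
  targets:
    - [[0,0,0],[-0.0005,-0.0045,0.02],0.05]
    - [[0,0,0],[0,0,0.03],0.05]
    - [[0,0,0],[0,0,0.03],0.05]
    - [[0,0,0],[0,0,0.03],0.05]
    - [[0,0,0],[0,0,0.02],0.05]
    - [[0,0,0],[0,0,0.01],0.05]
    - [[0,0,0],[0,0,0.007],0.05]
    - [[0,0,0],[0,0,0],0.05]
    - [[0,0,0],[0,0,0],0.05]

```text
time: 3.08
tcp_pos: [0.4735, -0.3297, 0.0621]
tool_rot: [1.67, 2.66, -0.0]
wrist_force: [-0.2, 0.5, -1.0]
finger_gap: 0.0502
```

Run:
```python
from h import *
import cv2
im=r.snapshot("wrist"); cv2.imwrite("pics/w2.png",im[:,:,::-1])
```

```text
(no output)
```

View pics/w2.png

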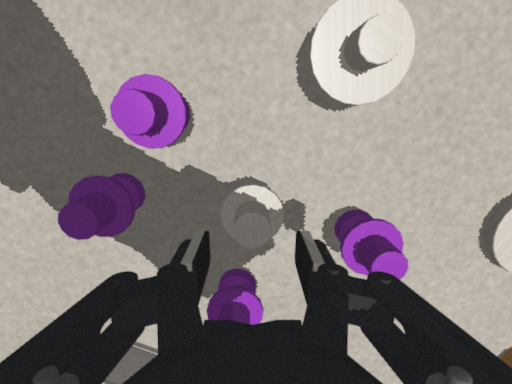

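Run:
```python
from h import *
import cv2
print(r.finger_overhang)
s=r.get_state()
out=[]
for n in("scene","side"):
    c=r.camera_info(n); im=r.snapshot(n)[:,:,::-1].copy()
    p=proj(c,s["tcp_pos"]); print(n,p)
    x,y=map(int,p); x0=max(x-50,0);y0=max(y-60,0)
    cr=cv2.resize(im[y0:y0+90,x0:x0+100],None,fx=4,fy=4,interpolation=2)
    q=(np.array(p)+.5-[x0,y0])*4; cv2.circle(cr,tuple(int(k) for k in q),3,(0,0,255),1); out.append(cr)
cv2.imwrite("pics/t1.png",np.hstack(out))
```

```text
0.014
scene [179.79011758 150.42282477]
side [319.24185843 300.56315883]
```

View pics/t1.png

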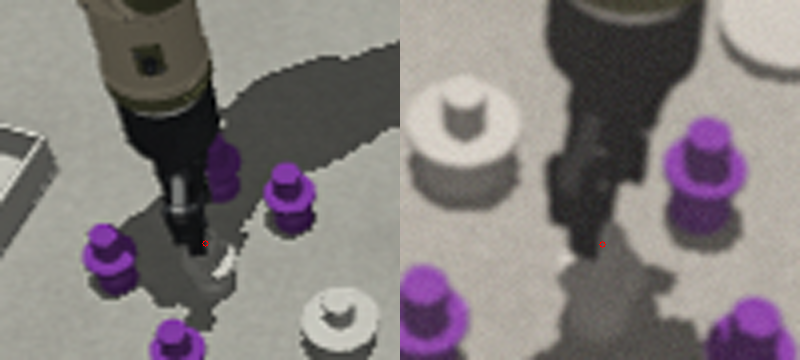

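Call:
move_arm:
  targets:
    - [[0,0,0],[0,0,0],0.0]
    - [[0,0,0],[0,0,0],0.0]
    - [[0,0,0],[0,0,0],0.0]
    - [[0,0,0],[0,0,0],0.0]
    - [[0,0,0],[0,0,0],0.0]

```text
time: 3.85
tcp_pos: [0.4732, -0.3294, 0.0614]
tool_rot: [-1.67, -2.661, 0.0]
wrist_force: [-0.5, -0.7, 0.4]
finger_gap: 0.0001
```

Run:
```python
from h import *
import cv2
im=r.snapshot("wrist"); cv2.imwrite("pics/w3.png",im[:,:,::-1])
```

```text
(no output)
```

View pics/w3.png

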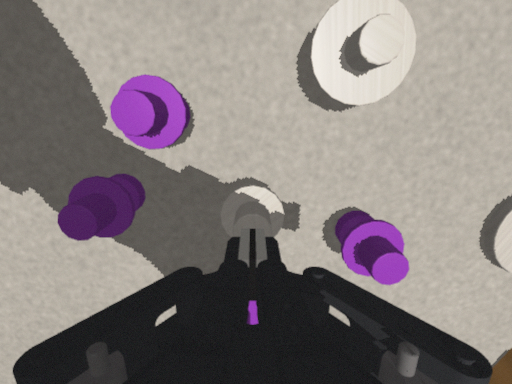

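Run:
```python
from h import *
import cv2
s=r.get_state(); print(np.round(s["tcp_pos"],4),np.round(s["joints"],4))
from scipy.spatial.transform import Rotation as Ro
R=Ro.from_rotvec(s["tool_rot"]).as_matrix()
out=[]
for n in("scene","side"):
    c=r.camera_info(n); im=r.snapshot(n)[:,:,::-1].copy()
    p=proj(c,s["tcp_pos"])
    x,y=map(int,p); x0=max(x-33,0);y0=max(y-60,0)
    cr=cv2.resize(im[y0:y0+90,x0:x0+66],None,fx=6,fy=6,interpolation=2)
    for dz,col in((0,(0,0,255)),(.014,(0,255,0)),(-.019,(255,0,0))):
        q=(proj(c,s["tcp_pos"]+R@[0,0,dz])+.5-[x0,y0])*6; cv2.circle(cr,tuple(int(k) for k in q),3,col,1)
    out.append(cr)
cv2.imwrite("pics/t2.png",np.hstack(out))
```

```text
[ 0.4732 -0.3294  0.0615] [ 0.5716  0.6263 -0.0907  2.0555  0.1188  0.4646  0.8417]
```

View pics/t2.png

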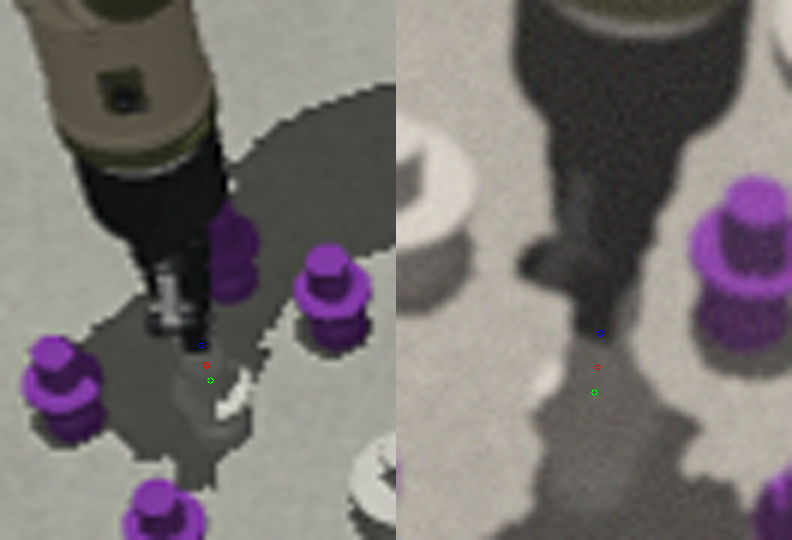

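The fingers closed on air. In the side and scene views the tips end about 20 mm behind the nominal TCP, above the knob. I'll open and go down in checked steps.

Call:
move_arm:
  targets:
    - [[0,0,0],[0,0,0],0.05]
    - [[0,0,0],[0,0,0],0.05]
    - [[0,0,0],[0,0,0],0.05]
    - [[0,0,0],[0,0,0],0.05]
    - [[0,0,0],[0,0,0.01],0.05]
    - [[0,0,0],[0,0,0.01],0.05]
    - [[0,0,0],[0,0,0],0.05]

```text
time: 4.88
tcp_pos: [0.4725, -0.329, 0.0403]
tool_rot: [-1.669, -2.659, 0.0]
wrist_force: [0.7, -0.0, -0.4]
finger_gap: 0.0505
```

```bash
cat > look.py <<'E'
from h import *
import cv2,sys
from scipy.spatial.transform import Rotation as Ro
def look(name,views=("scene","side"),w=66,h=90,up=60,f=6):
    s=r.get_state(); R=Ro.from_rotvec(s["tool_rot"]).as_matrix(); out=[]
    print(np.round(s["time"],2),np.round(s["tcp_pos"],4),np.round(s["wrist_force"],1),s["finger_gap"])
    for n in views:
        c=r.camera_info(n); im=r.snapshot(n)[:,:,::-1].copy()
        x,y=map(int,proj(c,s["tcp_pos"])); x0=max(x-w//2,0);y0=max(y-up,0)
        cr=cv2.resize(im[y0:y0+h,x0:x0+w],(w*f,h*f),interpolation=2)
        for dz,col in((0,(0,0,255)),(-.02,(255,0,0))):
            q=(proj(c,s["tcp_pos"]+R@[0,0,dz])+.5-[x0,y0])*f; cv2.circle(cr,tuple(int(k) for k in q),3,col,1)
        out.append(cr)
    cv2.imwrite(name,np.hstack(out))
E
python3 - <<'E'
from look import *
look("pics/t3.png")
im=r.snapshot("wrist"); cv2.imwrite("pics/w4.png",im[150:330,130:380,::-1])
E
```

```text
4.88 [ 0.4725 -0.329   0.0403] [ 0.7 -0.  -0.4] 0.05051379468153581
```

View pics/t3.png

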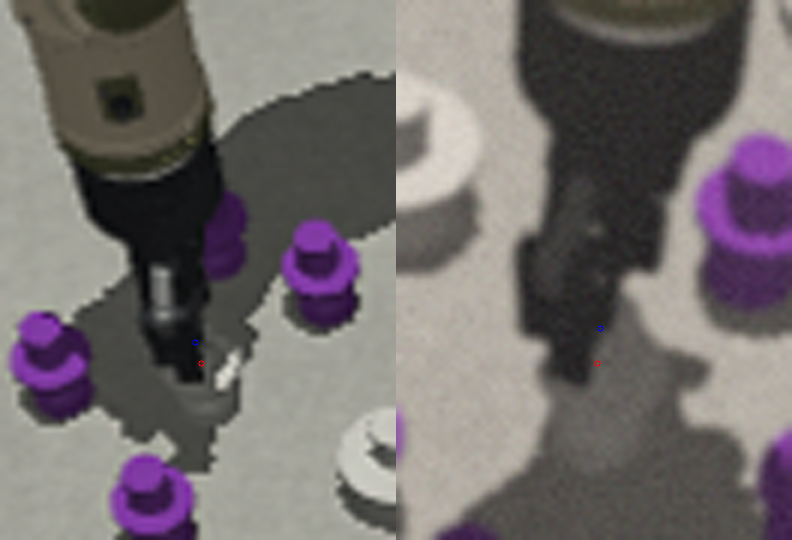

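View pics/w4.png

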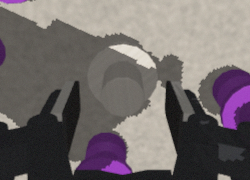

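Call:
move_arm:
  targets:
    - [[0,0,0],[0,0,0.006],0.05]
    - [[0,0,0],[0,0,0.006],0.05]
    - [[0,0,0],[0,0,0],0.05]
    - [[0,0,0],[0,0,0],0.0]
    - [[0,0,0],[0,0,0],0.0]
    - [[0,0,0],[0,0,0],0.0]
    - [[0,0,0],[0,0,0],0.0]

```text
time: 5.9
tcp_pos: [0.4732, -0.3295, 0.0298]
tool_rot: [1.67, 2.661, -0.0]
wrist_force: [-1.4, 0.5, 6.2]
finger_gap: 0.0238
```

Run:
```python
from look import *
look("pics/t4.png")
im=r.snapshot("wrist"); cv2.imwrite("pics/w5.png",cv2.resize(im[150:330,130:380,::-1],None,fx=3,fy=3))
```

```text
5.9 [ 0.4732 -0.3295  0.0298] [-1.4  0.5  6.2] 0.02381200861160434
```

View pics/t4.png

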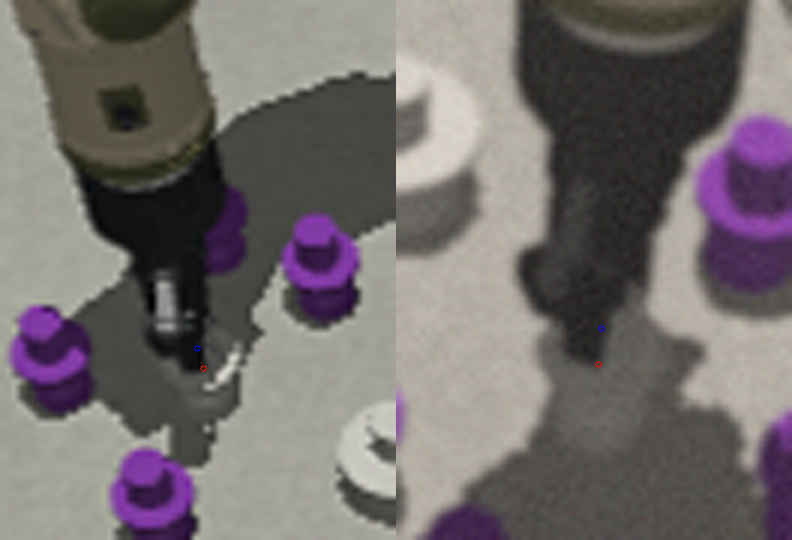

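View pics/w5.png

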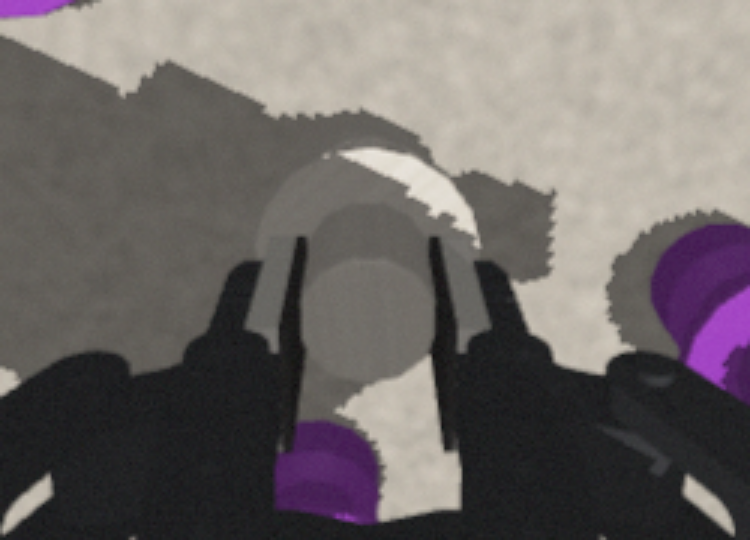

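Call:
move_arm:
  targets:
    - [[0,0,0],[0,0,-0.005],0.0]
    - [[0,0,0],[0,0,-0.015],0.0]
    - [[0,0,0],[0,0,-0.02],0.0]
    - [[0,0,0],[0,0,-0.02],0.0]
    - [[0,0,0],[0,0,-0.02],0.0]
    - [[0,0,0],[0,0,0],0.0]
    - [[0,0,0],[0,0,0],0.0]

```text
time: 6.92
tcp_pos: [0.4729, -0.3293, 0.1093]
tool_rot: [-1.67, -2.661, 0.0]
wrist_force: [0.2, -0.5, -4.0]
finger_gap: 0.0237
```

Run:
```python
from look import *
look("pics/t5.png")
```

```text
6.92 [ 0.4729 -0.3293  0.1093] [ 0.2 -0.5 -4. ] 0.023668684265693806
```

View pics/t5.png

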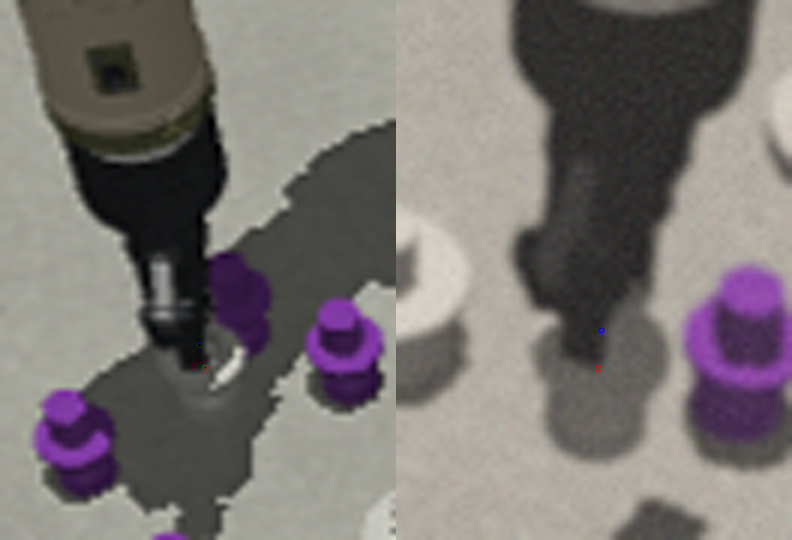

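The plug is held and upright, hanging at a −4 N weight reading. Next I carry it up to beside the vessel for a close look.

Call:
move_arm:
  targets:
    - [[0,0,0],[0,0,-0.03],0.0]
    - [[0,0,0],[0,0,-0.04],0.0]
    - [[0,0,0],[0.01,0.01,-0.04],0.0]
    - [[0,0,0],[0.025,0.025,0],0.0]
    - [[0,0,0],[0.03,0.03,0],0.0]
    - [[0,0,0],[0.03,0.03,0],0.0]
    - [[0,0,0],[0.03,0.03,0],0.0]
    - [[0,0,0],[0.03,0.03,0],0.0]
    - [[0,0,0],[0.03,0.03,0],0.0]
    - [[0,0,0],[0.03,0.03,0],0.0]
    - [[0,0,0],[0.025,0.025,0],0.0]
    - [[0,0,0],[0.015,0.015,0],0.0]
    - [[0,0,0],[0,0,0],0.0]
    - [[0,0,0],[0,0,0],0.0]

```text
time: 8.78
tcp_pos: [0.5913, 0.0094, 0.2191]
tool_rot: [-1.672, -2.66, 0.002]
wrist_force: [0.3, -0.2, -3.0]
finger_gap: 0.0235
```

Run:
```python
from h import *
import cv2,json
s=r.get_state();c=r.camera_info("wrist")
im=r.snapshot("wrist"); cv2.imwrite("pics/w6.png",im[:,:,::-1])
json.dump({k:np.array(v).tolist() for k,v in c.items()},open("w6.json","w"))
print(s["time"],np.round(s["tcp_pos"],4),np.round(s["joints"],3))
```

```text
8.775 [0.5913 0.0094 0.2191] [ 0.006  0.432 -0.167  1.894  0.096  0.824  0.238]
```

View pics/w6.png

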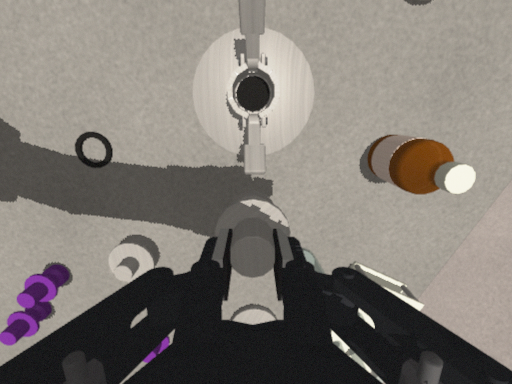

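Run:
```python
import cv2
a=cv2.imread("pics/w6.png")
cv2.imwrite("pics/w6c.png",cv2.resize(a[0:185,180:330],None,fx=3.2,fy=3.2,interpolation=2))
cv2.imwrite("pics/w6d.png",cv2.resize(a[50:130,210:300],None,fx=7,fy=7,interpolation=2))
```

```text
(no output)
```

View pics/w6c.png

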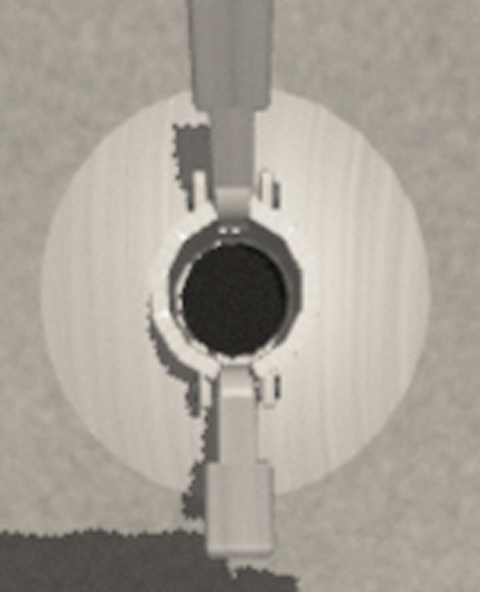

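View pics/w6d.png

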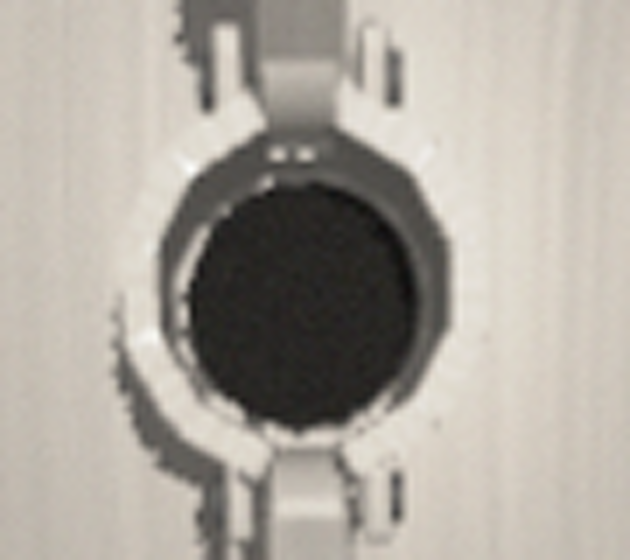

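Run:
```python
from h import *
import json
from scipy.spatial.transform import Rotation as Ro
c=json.load(open("w6.json")); s=r.get_state(); R=Ro.from_rotvec(s["tool_rot"]).as_matrix()
S=r.camera_info("scene");D=r.camera_info("side")
T=lambda X:np.round(R.T@(X-s["tcp_pos"]),4)
for n,u,v,z in(("rim",253.1,90.2,.124),("disc",252.9,91.1,.066),("nearArm end",180+240/3.2-.5,555/3.2-.5,.15),("near shoulder",180+238/3.2-.5,462/3.2-.5,.135),("far shoulder",180+230/3.2-.5,108/3.2-.5,.135)):
    X=plane(c,u,v,z); print(n,np.round(X,4),T(X))
print(tri((S,291.1,196.4),(D,232.3,174.7),(c,253.1,90.2)))
X=plane(c,253.1,90.2,.124)
for z in(.120,.126,.132):print(proj(S,[*X[:2],z]),proj(D,[*X[:2],z]))
```

```text
rim [0.551  0.0932 0.124 ] [0.0932 0.0001 0.0952]
disc [0.5493 0.0963 0.066 ] [ 0.0968 -0.      0.1532]
nearArm end [0.5834 0.0288 0.15  ] [0.0211 0.0014 0.0692]
near shoulder [0.5723 0.0505 0.135 ] [0.0455 0.0009 0.0842]
far shoulder [0.5307 0.1318 0.135 ] [ 0.1368 -0.0014  0.0841]
(array([0.55172485, 0.09401459, 0.11617264]), [np.float64(0.0013006940378880066), np.float64(0.0016877808075394614), np.float64(0.0010533377309030081)])
[290.62164001 195.47842313] [231.52811955 173.77323808]
[290.81536298 194.48744041] [231.40578525 171.95010023]
[291.01089324 193.48721253] [231.28273562 170.11630182]
```

Run:
```python
import cv2
a=cv2.imread("pics/w6.png")
cv2.imwrite("pics/w6e.png",cv2.resize(a[185:290,200:305],None,fx=5.5,fy=5.5,interpolation=2))
```

```text
(no output)
```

View pics/w6e.png

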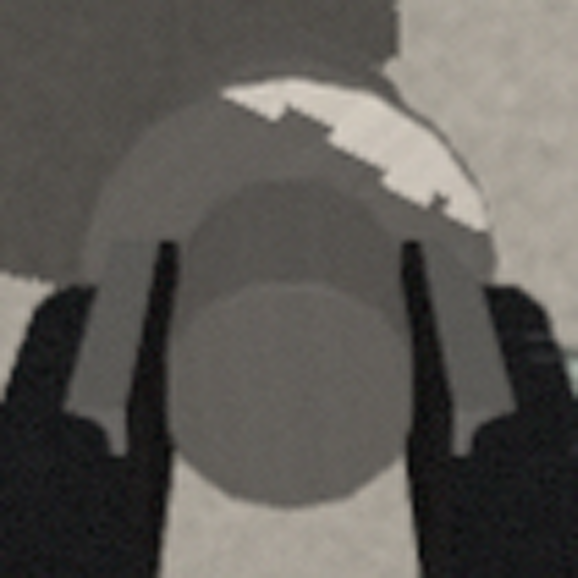

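Run:
```python
from h import *
import json
from scipy.spatial.transform import Rotation as Ro
c=json.load(open("w6.json")); s=r.get_state(); R=Ro.from_rotvec(s["tool_rot"]).as_matrix()
P=s["tcp_pos"]; T=lambda X:np.round(R.T@(X-P),4)
def circ(X,rad):
    t=np.linspace(0,2*np.pi,360); q=np.array([proj(c,X+R@[rad*np.cos(a),rad*np.sin(a),0]) for a in t]); return (q.min(0)).round(1),q.max(0).round(1)
# iterate bbox-mid -> centre
def solve(u,v,z,rad):
    X=plane(c,u,v,z)
    for _ in range(5):
        lo,hi=circ(X,rad); m=(lo+hi)/2; X=X+plane(c,u,v,z)-plane(c,*m,z)
    return T(X),circ(X,rad)
print("knob",solve(252.2,256.3,P[2]+.0402,.012))
for zr in(.12,.124,.128):print("rim",solve(253.1,90.3,zr,.0193))
print("disc",solve(252.9,91.2,.066,.07))
print("gasket",solve(253.1,93.1,.09,.0165))
# flange top: top edge row
for x in (-.002,-.001,0,.001): print(x,circ(P+R@[x,0,-.0132],.024))
```

```text
knob (array([-0.0006, -0.0005, -0.0402]), (array([229.8, 236.4]), array([274.6, 276.2])))
rim (array([0.093 , 0.0001, 0.0992]), (array([232.5,  68.3]), array([273.7, 112.3])))
rim (array([0.0927, 0.0001, 0.0952]), (array([232.2,  67.9]), array([274. , 112.7])))
rim (array([0.0924, 0.0001, 0.0912]), (array([231.9,  67.6]), array([274.4, 113. ])))
disc (array([0.092 , 0.    , 0.1532]), (array([191. ,  25.2]), array([314.9, 157.2])))
gasket (array([0.0928, 0.0002, 0.1292]), (array([237.3,  76.3]), array([268.9, 109.9])))
-0.002 (array([215.2, 200.7]), array([291. , 269.7]))
-0.001 (array([215.2, 199.1]), array([291. , 268.4]))
0 (array([215.1, 197.6]), array([291.1, 267.1]))
0.001 (array([215., 196.]), array([291.2, 265.7]))
```

Call:
move_arm:
  targets:
    - [[0,0,0],[0.02,0,0],0.0]
    - [[0,0,0],[0.025,0,0],0.0]
    - [[0,0,0],[0.025,0,0],0.0]
    - [[0,0,0],[0.015,0.0006,0],0.0]
    - [[0,0,0],[0.0082,0,0],0.0]
    - [[0,0,-0.025],[0,0,0],0.0]
    - [[0,0,0],[0,0,0.015],0.0]
    - [[0,0,0],[0,0,0.02],0.0]
    - [[0,0,0],[0,0,0.012],0.0]
    - [[0,0,0],[0,0,0],0.0]
    - [[0,0,0],[0,0,0],0.0]

```text
time: 10.2
tcp_pos: [0.5522, 0.0952, 0.1727]
tool_rot: [1.637, 2.681, 0.0]
wrist_force: [-0.0, 0.7, -2.7]
finger_gap: 0.0236
```

Run:
```python
from look import *
look("pics/t7.png",w=66,h=90,up=45)
im=r.snapshot("wrist"); cv2.imwrite("pics/w7.png",im[:,:,::-1])
```

```text
10.2 [0.5522 0.0952 0.1727] [-0.   0.7 -2.7] 0.02357936133482331
```

View pics/t7.png

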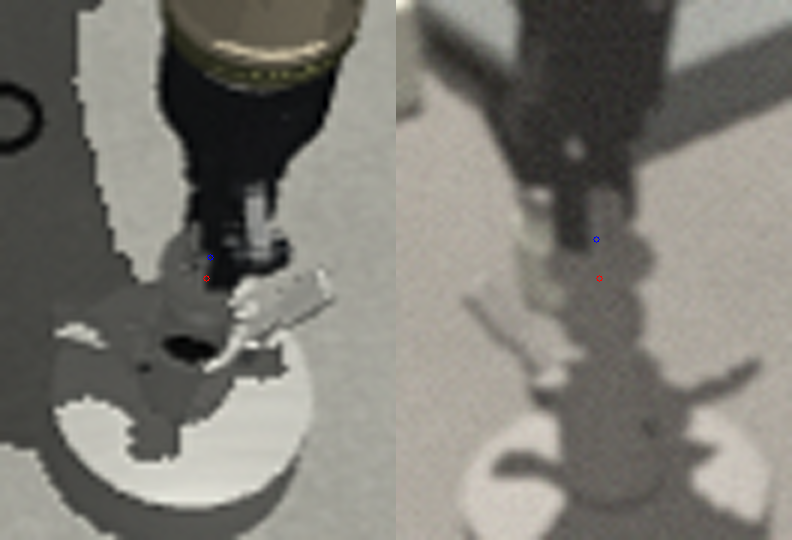

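View pics/w7.png

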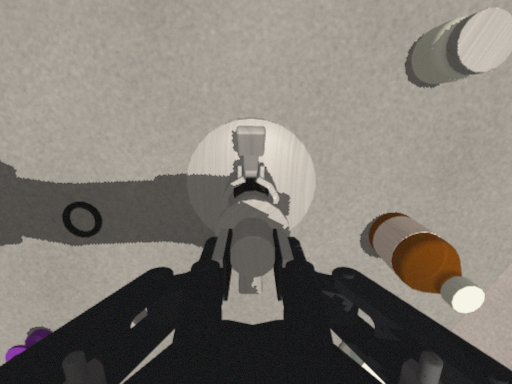

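Run:
```python
import cv2
from h import *
print(np.round(r.get_state()["tcp_pos"],4))
a=cv2.imread("pics/w7.png")
cv2.imwrite("pics/w7c.png",cv2.resize(a[110:290,180:325],None,fx=3.3,fy=3.3,interpolation=2))
```

```text
[0.5522 0.0954 0.173 ]
```

View pics/w7c.png

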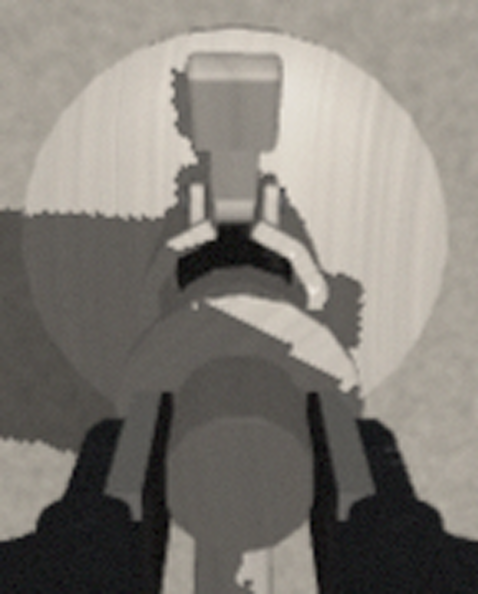

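Run:
```python
from h import *
from scipy.spatial.transform import Rotation as Ro
c=r.camera_info("wrist"); s=r.get_state(); R=Ro.from_rotvec(s["tool_rot"]).as_matrix(); P=s["tcp_pos"]
t=np.linspace(0,2*np.pi,720)
for x in(-.004,-.003,-.002,-.001,0,.001):
    C=P+R@[x,-.0022,0]; C[2]=.066
    q=np.array([proj(c,C+[.07*np.cos(a),.07*np.sin(a),0]) for a in t]); print(x,q.min(0).round(1),q.max(0).round(1))
print("knob",[(x,proj(c,P+R@[x,-.0005,-.0402]).round(1)) for x in(-.002,-.001,0)])
```

```text
-0.004 [185.2 120.2] [316.2 246.8]
-0.003 [185.1 119.2] [316.3 246. ]
-0.002 [185.1 118.1] [316.4 245.2]
-0.001 [185.  117.1] [316.4 244.4]
0 [184.9 116. ] [316.5 243.6]
0.001 [184.8 115. ] [316.6 242.8]
knob [(-0.002, array([252.4, 258.6])), (-0.001, array([252.4, 256.9])), (0, array([252.4, 255.3]))]
```

Call:
move_arm:
  targets:
    - [[0,0,0],[-0.0014,-0.0015,0],0.0]
    - [[0,0,0],[0,0,0.008],0.0]
    - [[0,0,0],[0,0,0.006],0.0]
    - [[0,0,0],[0,0,0.004],0.0]
    - [[0,0,0],[0,0,0],0.0]

```text
time: 10.98
tcp_pos: [0.5509, 0.0934, 0.1539]
tool_rot: [-1.636, -2.681, 0.001]
wrist_force: [-0.0, -0.2, -3.1]
finger_gap: 0.0238
```

Call:
move_arm:
  targets:
    - [[0,0,0],[0,0,0.003],0.0]
    - [[0,0,0],[0,0,0.003],0.0]
    - [[0,0,0],[0,0,0.003],0.0]
    - [[0,0,0],[0,0,0],0.0]

```text
time: 11.48
tcp_pos: [0.551, 0.0933, 0.1452]
tool_rot: [-1.636, -2.681, 0.001]
wrist_force: [-0.3, -0.8, -2.6]
finger_gap: 0.0236
```

Call:
move_arm:
  targets:
    - [[0,0,0],[0,0,0.004],0.0]
    - [[0,0,0],[0,0,0.004],0.0]
    - [[0,0,0],[0,0,0.003],0.0]
    - [[0,0,0],[0,0,0],0.0]

```text
time: 11.98
tcp_pos: [0.551, 0.0933, 0.1341]
tool_rot: [-1.636, -2.681, 0.001]
wrist_force: [-0.1, -0.2, -2.7]
finger_gap: 0.0233
```

Run:
```python
from look import *
look("pics/t8.png",w=66,h=90,up=45)
```

```text
11.98 [0.551  0.0933 0.1341] [-0.1 -0.2 -2.7] 0.02327971944476289
```

View pics/t8.png

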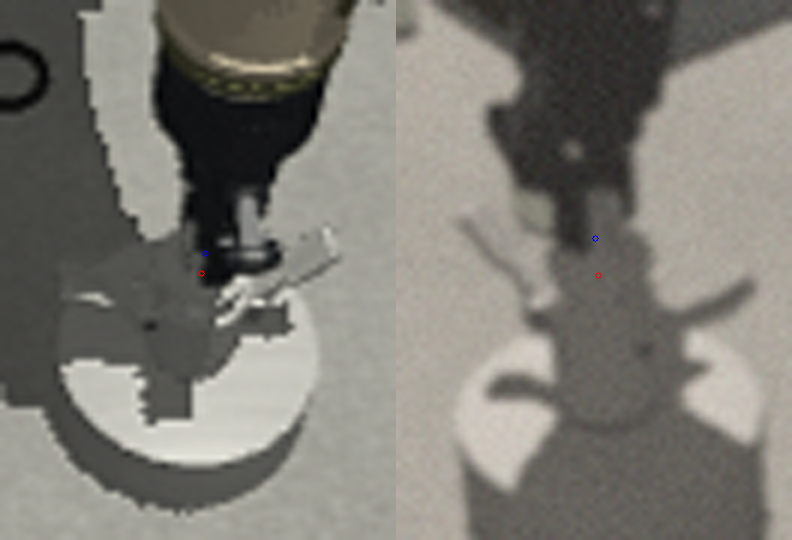

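Call:
move_arm:
  targets:
    - [[0,0,0],[0,0,0.003],0.0]
    - [[0,0,0],[0,0,0.003],0.0]
    - [[0,0,0],[0,0,0],0.0]

```text
time: 12.45
tcp_pos: [0.551, 0.0933, 0.1282]
tool_rot: [-1.636, -2.681, 0.001]
wrist_force: [-0.6, 0.0, -3.4]
finger_gap: 0.0236
```

Call:
move_arm:
  targets:
    - [[0,0,0],[0,0,0.002],0.0]
    - [[0,0,0],[0,0,0.002],0.0]
    - [[0,0,0],[0,0,0],0.0]

```text
time: 12.82
tcp_pos: [0.5511, 0.0934, 0.1243]
tool_rot: [-1.636, -2.682, 0.0]
wrist_force: [0.2, 0.2, -2.9]
finger_gap: 0.0235
```

Underside is at about 94.5 mm with no contact yet. I'll continue in 1.5 mm steps.

Call:
move_arm:
  targets:
    - [[0,0,0],[0,0,0.0015],0.0]
    - [[0,0,0],[0,0,0.0015],0.0]
    - [[0,0,0],[0,0,0],0.0]

```text
time: 13.2
tcp_pos: [0.5511, 0.0933, 0.1213]
tool_rot: [-1.636, -2.682, 0.0]
wrist_force: [-0.1, 0.4, -2.3]
finger_gap: 0.024
```

Call:
move_arm:
  targets:
    - [[0,0,0],[0,0,0.0015],0.0]
    - [[0,0,0],[0,0,0.0015],0.0]
    - [[0,0,0],[0,0,0],0.0]

```text
time: 13.58
tcp_pos: [0.5512, 0.0933, 0.1184]
tool_rot: [-1.636, -2.682, 0.0]
wrist_force: [-0.1, -0.1, -2.0]
finger_gap: 0.0238
```

Call:
move_arm:
  targets:
    - [[0,0,0],[0,0,0.0015],0.0]
    - [[0,0,0],[0,0,0],0.0]

```text
time: 13.82
tcp_pos: [0.5512, 0.0933, 0.1172]
tool_rot: [1.636, 2.682, 0.0]
wrist_force: [0.1, -0.6, 1.7]
finger_gap: 0.0237
```

Call:
move_arm:
  targets:
    - [[0,0,0],[0,0,0.001],0.0]
    - [[0,0,0],[0,0,0],0.0]

```text
time: 14.08
tcp_pos: [0.5513, 0.0934, 0.1163]
tool_rot: [1.636, 2.681, 0.0]
wrist_force: [-2.3, -0.2, 5.9]
finger_gap: 0.0233
```

Call:
move_arm:
  targets:
    - [[0,0,0],[0,0,-0.001],0.0]
    - [[0,0,0],[0,0,0],0.05]
    - [[0,0,0],[0,0,0],0.05]
    - [[0,0,0],[0,0,0],0.05]
    - [[0,0,0],[0,0,0],0.05]
    - [[0,0,0],[0,0,-0.005],0.05]
    - [[0,0,0],[0,0,-0.015],0.05]
    - [[0,0,0],[0,0,-0.025],0.05]
    - [[0,0,0],[0,0,-0.03],0.05]
    - [[0,0,0],[-0.02,0,-0.03],0.05]
    - [[0,0,0],[-0.03,0,0],0.05]
    - [[0,0,0],[-0.02,0,0],0.05]
    - [[0,0,0],[0,0,0],0.05]
    - [[0,0,0],[0,0,0],0.05]

```text
time: 15.82
tcp_pos: [0.5826, 0.032, 0.2217]
tool_rot: [-1.635, -2.681, 0.0]
wrist_force: [-0.1, 1.2, -0.7]
finger_gap: 0.0501
```

Run:
```python
from look import *
import json
from scipy.spatial.transform import Rotation as Ro
c=r.camera_info("wrist")
im=r.snapshot("wrist"); cv2.imwrite("pics/w9.png",im[:,:,::-1])
json.dump({k:np.array(v).tolist() for k,v in c.items()},open("w9.json","w"))
s=r.get_state(); print(np.round(s["tcp_pos"],4),np.round(s["joints"],3))
im=r.snapshot("side"); cv2.imwrite("pics/s9.png",cv2.resize(im[140:240,185:285,::-1],None,fx=5.5,fy=5.5,interpolation=2))
```

```text
[0.5826 0.0323 0.2217] [-0.022  0.42  -0.182  1.908  0.1    0.823  0.22 ]
```

View pics/w9.png

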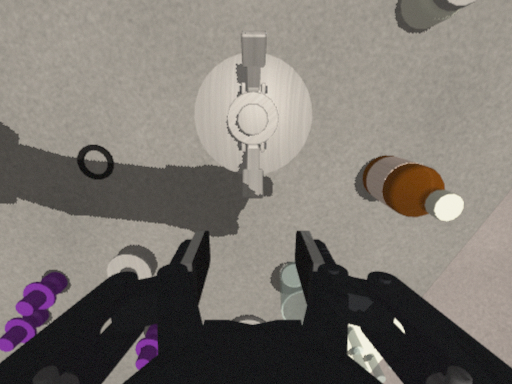

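View pics/s9.png

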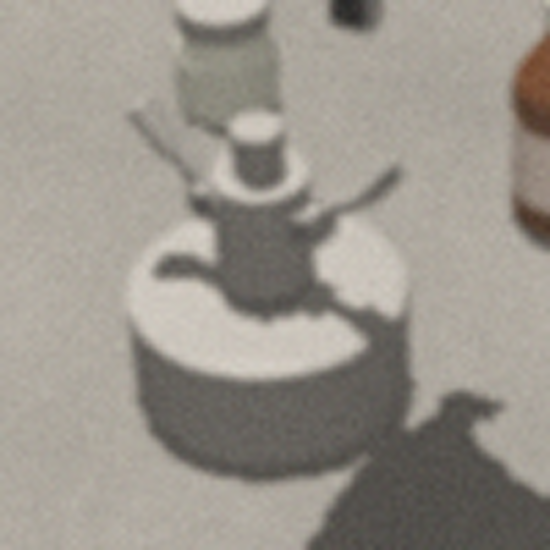

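Run:
```python
import cv2
a=cv2.imread("pics/w9.png")
cv2.imwrite("pics/w9c.png",cv2.resize(a[25:205,190:315],None,fx=3.3,fy=3.3,interpolation=2))
```

```text
(no output)
```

View pics/w9c.png

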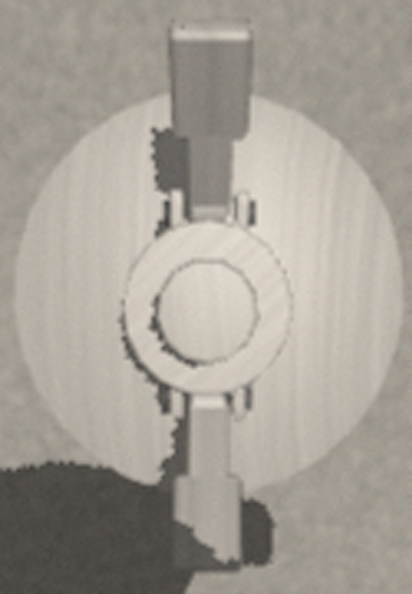

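Call:
move_arm:
  targets:
    - [[0,0,0.1745],[0,0,0],0.085]
    - [[0,0,0.1745],[0,0,0],0.085]
    - [[0,0,0.1745],[0,0,0],0.085]
    - [[0,0,0.1745],[0,0,0],0.085]
    - [[0,0,0.1745],[0,0,0],0.085]
    - [[0,0,0.1745],[0,0,0],0.085]
    - [[0,0,0.1745],[0,0,0],0.085]
    - [[0,0,0.1745],[0,0,0],0.085]
    - [[0,0,0.1745],[0,0,0],0.085]
    - [[0,0,0],[0,-0.02,0],0.085]
    - [[0,0,0],[0,-0.03,0],0.085]
    - [[0,0,0],[0,-0.0187,0],0.085]
    - [[0,0,0],[0,0,0],0.085]
    - [[0,0,0],[0,0,0],0.085]

```text
time: 17.68
tcp_pos: [0.552, 0.0917, 0.2221]
tool_rot: [3.053, 0.74, 0.001]
wrist_force: [0.8, -0.8, -0.8]
finger_gap: 0.0848
```

Run:
```python
from look import *
import json
c=r.camera_info("wrist")
im=r.snapshot("wrist"); cv2.imwrite("pics/w10.png",im[:,:,::-1])
json.dump({k:np.array(v).tolist() for k,v in c.items()},open("w10.json","w"))
s=r.get_state(); print(np.round(s["tcp_pos"],4),np.round(s["joints"],3),s["finger_gap"]); R=Ro.from_rotvec(s["tool_rot"]).as_matrix(); print(R.round(3), R.T@(np.array([.5512,.0934,0])-s["tcp_pos"]))
```

```text
[0.5521 0.0913 0.2221] [-0.44   0.391  0.239  1.979 -0.127  0.786 -1.223] 0.0852369885781191
[[ 0.889  0.457  0.   ]
 [ 0.457 -0.889 -0.   ]
 [ 0.     0.001 -1.   ]] [ 8.13160645e-05 -2.40204727e-03  2.22070258e-01]
```

View pics/w10.png

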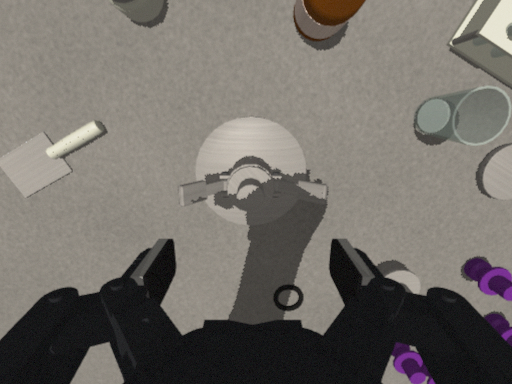

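Run:
```python
import cv2
a=cv2.imread("pics/w10.png")
cv2.imwrite("pics/w10c.png",cv2.resize(a[110:230,170:335],None,fx=4.8,fy=4.8,interpolation=2))
```

```text
(no output)
```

View pics/w10c.png

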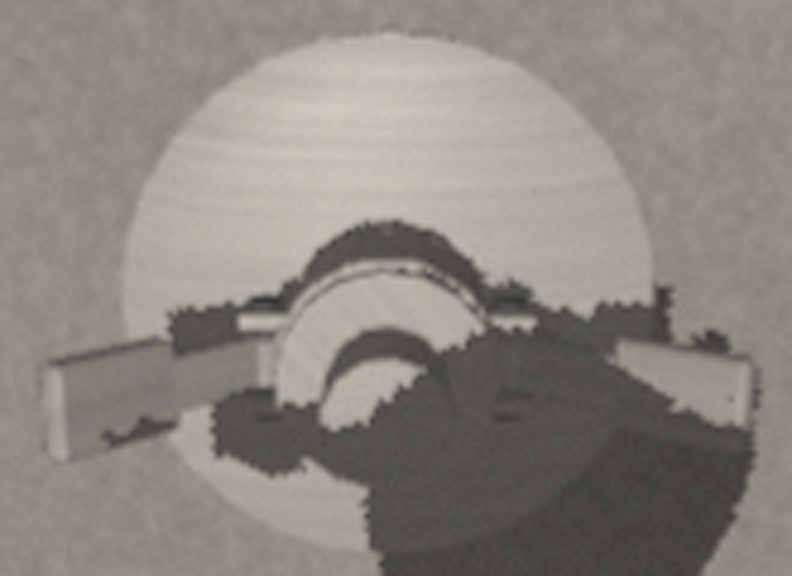

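Run:
```python
from h import *
import json
from scipy.spatial.transform import Rotation as Ro
from scipy.optimize import brentq
c=json.load(open("w10.json")); s=r.get_state(); R=Ro.from_rotvec(s["tool_rot"]).as_matrix(); P=s["tcp_pos"]
t=np.linspace(0,2*np.pi,720)
def bb(x,y,z,rad):
    C=P+R@[x,y,0]; C[2]=z
    q=np.array([proj(c,C+[rad*np.cos(a),rad*np.sin(a),0]) for a in t]); return np.r_[q.min(0),q.max(0)].round(1)
for y in(-.003,-.002,-.001):
  print(y,"disc",bb(0,y,.066,.07),"flange",bb(0,y,.1305,.024))
print("obs disc",170+123/4.8-.5,110+33/4.8-.5,170+655/4.8-.5,110+550/4.8-.5,"flange",170+275/4.8-.5,170+495/4.8-.5,110+258/4.8-.5)
y0=-.002
def u(th,sg,k):
    yy=.027+.058*np.sin(th)+k*.0035*np.cos(th); z=.1102+.058*np.cos(th)-k*.0035*np.sin(th)
    X=P+R@[0,y0+sg*yy,0]; X[2]=z; return proj(c,X)
for th in(.7,.8,.9): print(th,[u(th,sg,k).round(1) for sg in(-1,1) for k in(1,-1)])
print("obs left outer/inner",170+45/4.8-.5,170+65/4.8-.5,"right",170+752/4.8-.5,170+735/4.8-.5)
```

```text
-0.003 disc [193.  115.7 305.7 226.1] flange [225.  165.  272.4 210.7]
-0.002 disc [193.8 115.7 306.5 226.1] flange [225.9 165.  273.4 210.7]
-0.001 disc [194.6 115.7 307.3 226.1] flange [226.9 165.  274.4 210.7]
obs disc 195.125 116.375 305.95833333333337 224.08333333333334 flange 226.79166666666669 272.625 163.25
0.7 [array([177.6, 194.7]), array([182.1, 196.2]), array([321.4, 194.9]), array([316.8, 196.3])]
0.8 [array([174.6, 193.4]), array([178.3, 195. ]), array([324.5, 193.5]), array([320.6, 195.1])]
0.9 [array([172.2, 192. ]), array([175.1, 193.7]), array([326.9, 192.2]), array([323.9, 193.8])]
obs left outer/inner 178.875 183.04166666666666 right 326.1666666666667 322.625
```

Call:
move_arm:
  targets:
    - [[0,0,0],[0,-0.0017,0.01],0.085]
    - [[0,0,0],[0,0,0.02],0.085]
    - [[0,0,0],[0,0,0.02],0.085]
    - [[0,0,0],[0,0,0.01],0.085]
    - [[0,0,0],[0,0,0],0.085]
    - [[0,0,0],[0,0,0],0.085]

```text
time: 18.48
tcp_pos: [0.5514, 0.0936, 0.1624]
tool_rot: [3.053, 0.739, 0.001]
wrist_force: [0.4, 0.8, 0.0]
finger_gap: 0.0851
```

Run:
```python
from look import *
s=r.get_state();R=Ro.from_rotvec(s["tool_rot"]).as_matrix();print(R.T@(np.array([.5512,.0934,0])-s["tcp_pos"]))
look("pics/t11.png",w=66,h=90,up=55)
im=r.snapshot("wrist"); cv2.imwrite("pics/w11.png",im[:,:,::-1])
```

```text
[-3.27734946e-04  4.69885127e-05  1.62388362e-01]
18.48 [0.5514 0.0936 0.1624] [0.4 0.8 0. ] 0.08507677593013391
```

View pics/t11.png

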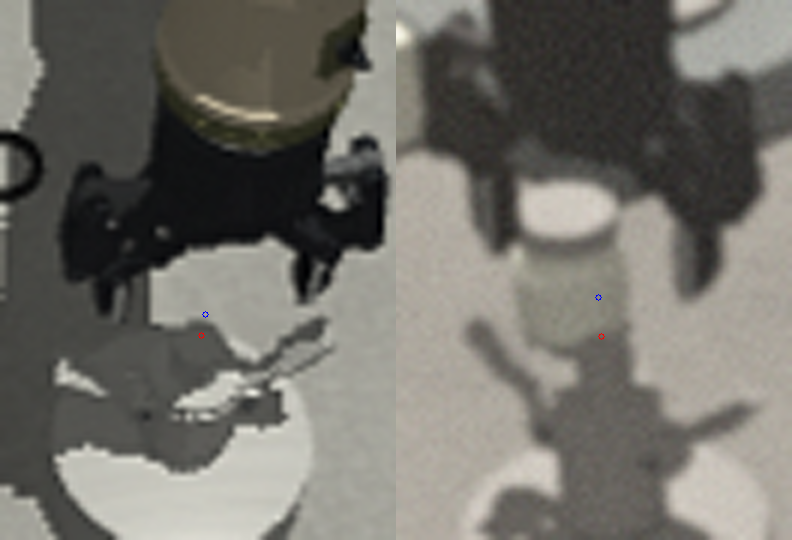

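View pics/w11.png

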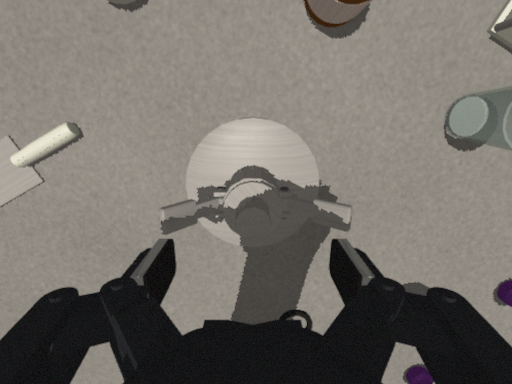

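Call:
move_arm:
  targets:
    - [[0,0,0],[0,0,0.01],0.085]
    - [[0,0,0],[0,0,0.01],0.085]
    - [[0,0,0],[0,0,0.008],0.085]
    - [[0,0,0],[0,0,0.004],0.085]
    - [[0,0,0],[0,0,0],0.085]

```text
time: 19.25
tcp_pos: [0.5508, 0.0936, 0.1295]
tool_rot: [3.053, 0.739, -0.001]
wrist_force: [0.7, 0.1, -0.6]
finger_gap: 0.085
```

Call:
move_arm:
  targets:
    - [[0,0,0],[0,0,0.003],0.085]
    - [[0,0,0],[0,0,0.003],0.085]
    - [[0,0,0],[0,0,0],0.085]

```text
time: 19.62
tcp_pos: [0.5508, 0.0937, 0.1238]
tool_rot: [3.053, 0.74, -0.0]
wrist_force: [-0.0, 0.2, -0.1]
finger_gap: 0.0853
```

Run:
```python
from look import *
look("pics/t12.png",w=66,h=90,up=55)
im=r.snapshot("wrist"); cv2.imwrite("pics/w12.png",im[:,:,::-1])
```

```text
19.62 [0.5508 0.0937 0.1238] [-0.   0.2 -0.1] 0.08528489982370628
```

View pics/t12.png

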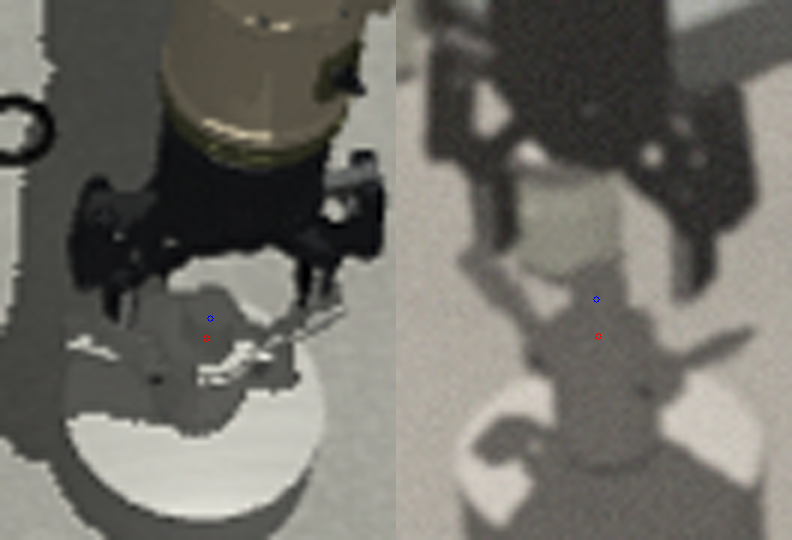

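View pics/w12.png

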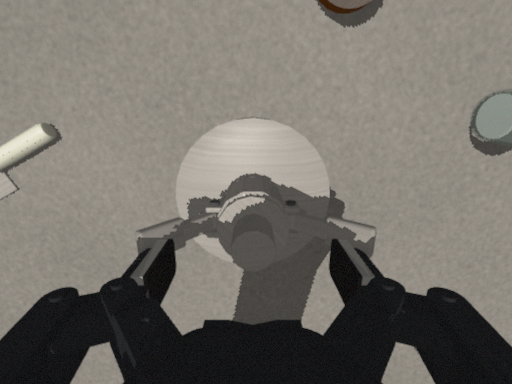

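Call:
move_arm:
  targets:
    - [[0,0,0],[0,0,0.002],0.085]
    - [[0,0,0],[0,0,0.002],0.085]
    - [[0,0,0],[0,0,0.002],0.085]
    - [[0,0,0],[0,0,0],0.085]

```text
time: 20.27
tcp_pos: [0.5509, 0.0937, 0.1178]
tool_rot: [3.053, 0.74, -0.001]
wrist_force: [-0.2, -0.5, -1.0]
finger_gap: 0.0847
```

Call:
move_arm:
  targets:
    - [[0,0,0],[0,0,0.002],0.085]
    - [[0,0,0],[0,0,0.002],0.085]
    - [[0,0,0],[0,0,0],0.085]

```text
time: 20.65
tcp_pos: [0.5509, 0.0937, 0.1138]
tool_rot: [3.053, 0.74, -0.0]
wrist_force: [0.9, 0.7, 0.6]
finger_gap: 0.085
```

Call:
move_arm:
  targets:
    - [[0,0,0],[0,0,0.002],0.085]
    - [[0,0,0],[0,0,0.002],0.085]
    - [[0,0,0],[0,0,0],0.085]

```text
time: 21.02
tcp_pos: [0.5509, 0.0937, 0.1098]
tool_rot: [3.053, 0.74, -0.0]
wrist_force: [-0.6, 0.0, 0.7]
finger_gap: 0.085
```

Run:
```python
from look import *
look("pics/t13.png",w=66,h=90,up=55)
im=r.snapshot("wrist"); cv2.imwrite("pics/w13.png",cv2.resize(im[110:290,120:390,::-1],None,fx=2.9,fy=2.9,interpolation=2))
```

```text
21.02 [0.5509 0.0937 0.1098] [-0.6  0.   0.7] 0.0849964209189633
```

View pics/t13.png

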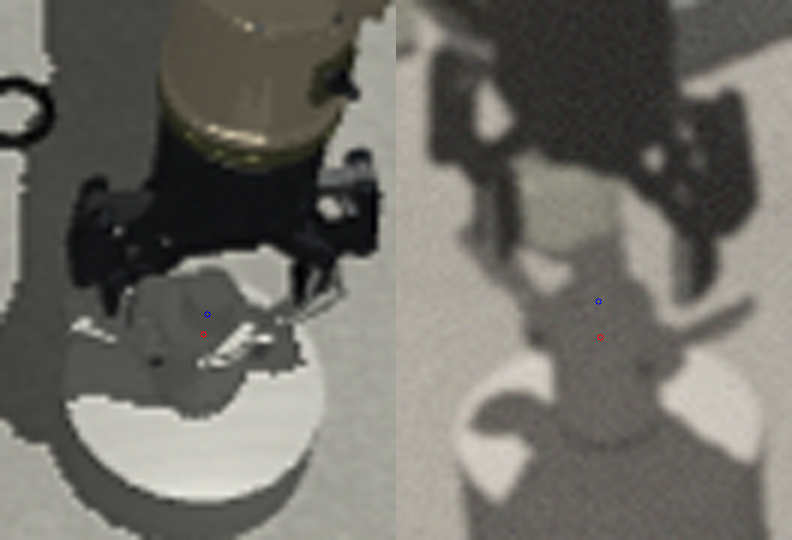

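View pics/w13.png

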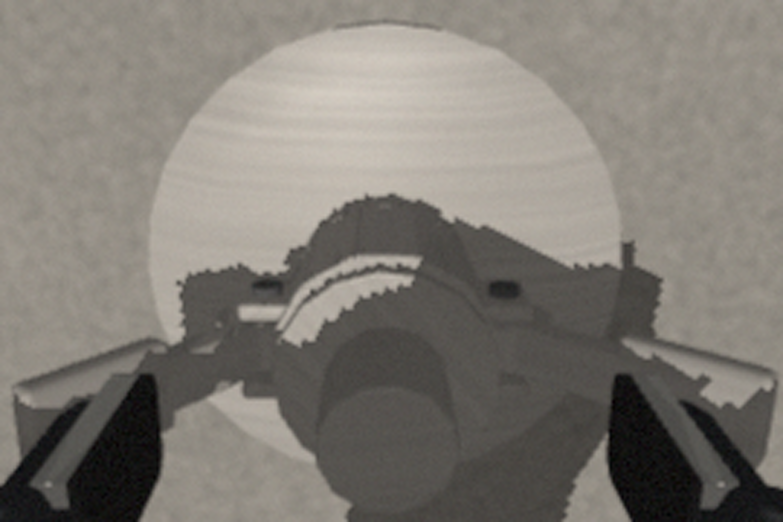

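Call:
move_arm:
  targets:
    - [[0,0,0],[0,0,0.002],0.085]
    - [[0,0,0],[0,0,0.002],0.085]
    - [[0,0,0],[0,0,0],0.085]

```text
time: 21.55
tcp_pos: [0.551, 0.0936, 0.1059]
tool_rot: [3.053, 0.739, 0.0]
wrist_force: [0.8, 0.1, 0.4]
finger_gap: 0.0851
```

Call:
move_arm:
  targets:
    - [[0,0,0],[0,0,0.002],0.085]
    - [[0,0,0],[0,0,0.002],0.085]
    - [[0,0,0],[0,0,0],0.085]

```text
time: 21.92
tcp_pos: [0.5511, 0.0937, 0.1019]
tool_rot: [3.053, 0.739, 0.0]
wrist_force: [0.7, -0.1, 1.3]
finger_gap: 0.0847
```

Call:
move_arm:
  targets:
    - [[0,0,0],[0,0,0.002],0.085]
    - [[0,0,0],[0,0,0.002],0.085]
    - [[0,0,0],[0,0,0],0.085]

```text
time: 22.3
tcp_pos: [0.5509, 0.0937, 0.0978]
tool_rot: [3.053, 0.74, -0.0]
wrist_force: [1.0, 0.4, 1.6]
finger_gap: 0.0849
```

Run:
```python
from look import *
print(np.round(r.get_state()["ft_torque"],3))
look("pics/t14.png",w=66,h=90,up=55)
im=r.snapshot("wrist"); cv2.imwrite("pics/w14.png",cv2.resize(im[110:290,120:390,::-1],None,fx=2.9,fy=2.9,interpolation=2))
```

```text
[ 0.093 -0.01  -0.012]
22.3 [0.5509 0.0937 0.0978] [1.  0.4 1.6] 0.08493808808479557
```

View pics/t14.png

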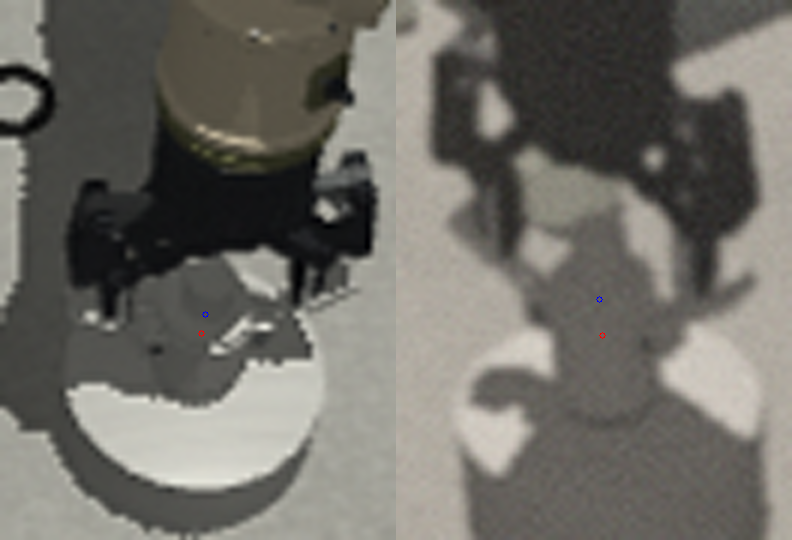

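View pics/w14.png

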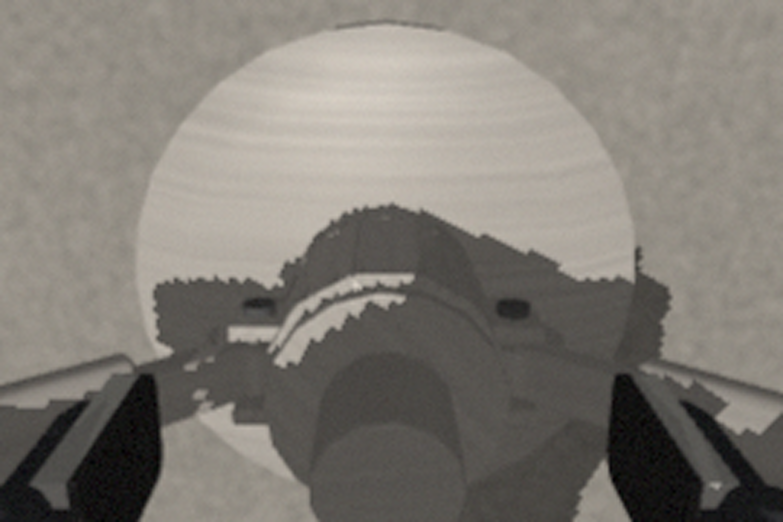

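Call:
move_arm:
  targets:
    - [[0,0,0],[0,0,0.002],0.085]
    - [[0,0,0],[0,0,0.002],0.085]
    - [[0,0,0],[0,0,0],0.085]

```text
time: 22.82
tcp_pos: [0.5513, 0.0937, 0.0941]
tool_rot: [3.053, 0.74, 0.001]
wrist_force: [0.3, -0.5, 4.0]
finger_gap: 0.0851
```

```bash
cat > m.py <<'E'
from look import *
import sys
def view(tag):
    s=r.get_state();R=Ro.from_rotvec(s["tool_rot"]).as_matrix()
    print("t",round(s["time"],2),"tcp",np.round(s["tcp_pos"],4),"Ftool",np.round(R.T@s["wrist_force"],1),"Mtool",np.round(R.T@s["ft_torque"],3))
    out=[]
    im=r.snapshot("wrist")[120:300,100:410,::-1]; a=cv2.resize(im,None,fx=2.5,fy=2.5,interpolation=2)
    im=r.snapshot("side")[140:220,190:280,::-1]; b=cv2.resize(im,(405,360),interpolation=2)
    im=r.snapshot("scene")[155:235,245:335,::-1]; c=cv2.resize(im,(405,360),interpolation=2)
    cv2.imwrite(f"pics/m{tag}.png",cv2.resize(np.hstack([b,c]),(800,356))); cv2.imwrite(f"pics/mw{tag}.png",a)
view(sys.argv[1])
E
python3 m.py 1
```

```text
t 22.82 tcp [0.5513 0.0937 0.0941] Ftool [ 0.1  0.6 -4. ] Mtool [-0.09   0.026 -0.018]
```

View pics/m1.png

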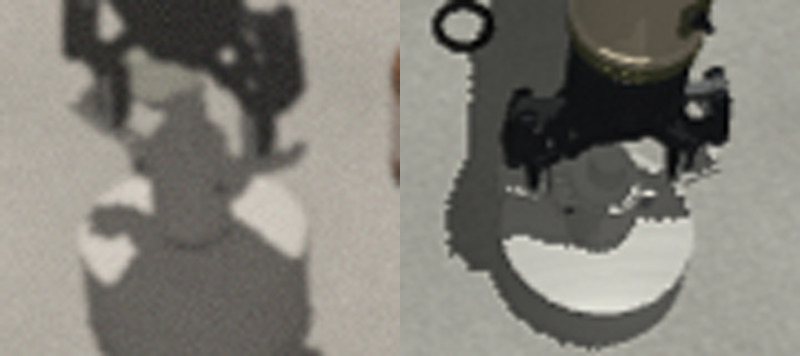

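View pics/mw1.png

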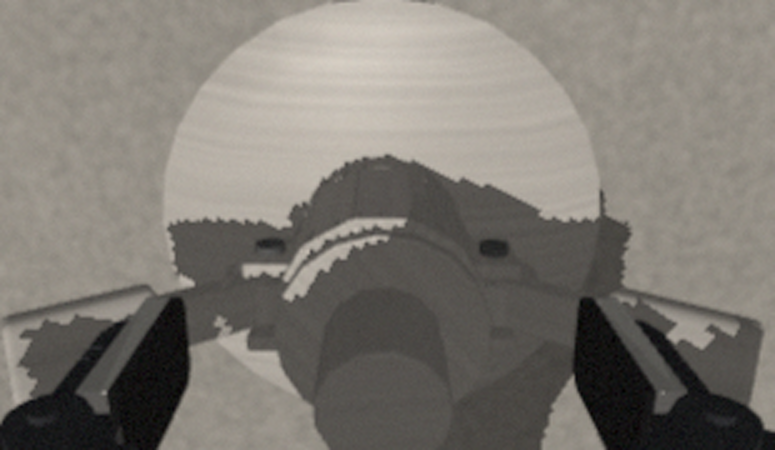

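Call:
move_arm:
  targets:
    - [[0,0,0],[0,0,0.002],0.085]
    - [[0,0,0],[0,0,0.002],0.085]
    - [[0,0,0],[0,0,0.002],0.085]
    - [[0,0,0],[0,0,0],0.085]

```text
time: 23.48
tcp_pos: [0.5513, 0.0938, 0.0882]
tool_rot: [-3.053, -0.74, -0.001]
wrist_force: [0.9, 0.6, 6.6]
finger_gap: 0.085
```

```bash
python3 m.py 2
```

```text
t 23.48 tcp [0.5513 0.0938 0.0882] Ftool [ 1.1 -0.1 -6.6] Mtool [0.009 0.101 0.017]
```

View pics/mw2.png

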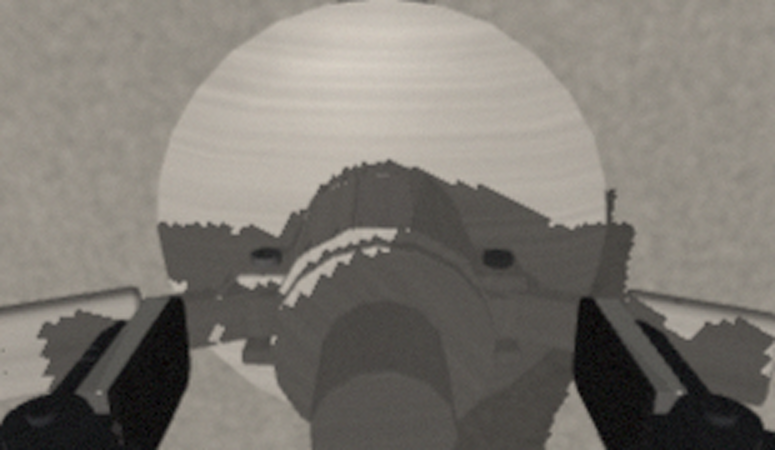

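Call:
move_arm:
  targets:
    - [[0,0,0],[0,0,0.002],0.085]
    - [[0,0,0],[0,0,0.002],0.085]
    - [[0,0,0],[0,0,0.002],0.085]
    - [[0,0,0],[0,0,0],0.085]

```text
time: 24.12
tcp_pos: [0.5514, 0.0938, 0.0822]
tool_rot: [3.053, 0.74, 0.002]
wrist_force: [0.2, -0.0, 5.3]
finger_gap: 0.0853
```

```bash
sed -i 's/100:410/60:450/; s/fx=2.5,fy=2.5/fx=2,fy=2/' m.py; python3 m.py 3
```

```text
t 24.12 tcp [0.5514 0.0938 0.0822] Ftool [ 0.1  0.1 -5.3] Mtool [-0.021  0.103 -0.003]
```

View pics/mw3.png

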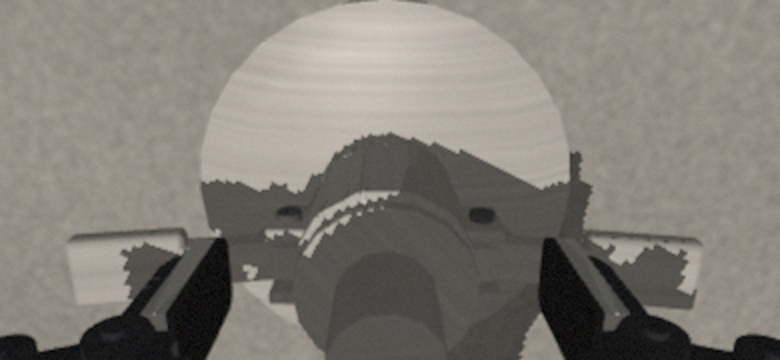

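View pics/m3.png

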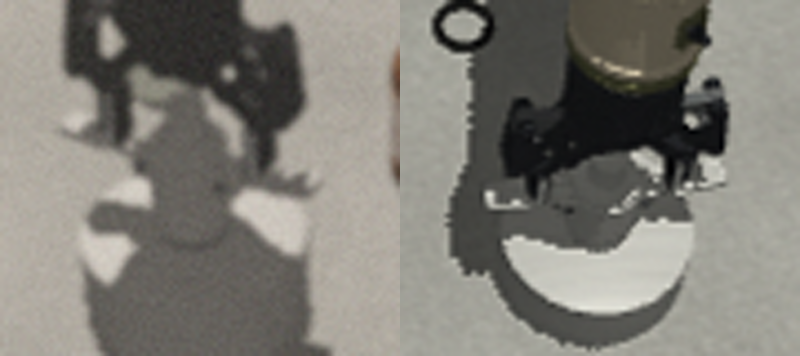

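Call:
move_arm:
  targets:
    - [[0,0,0],[0,0,0.001],0.085]
    - [[0,0,0],[0,0,0.001],0.085]
    - [[0,0,0],[0,0,0.001],0.085]
    - [[0,0,0],[0,0,0],0.085]

```text
time: 24.78
tcp_pos: [0.5514, 0.0938, 0.0793]
tool_rot: [3.053, 0.74, 0.002]
wrist_force: [-0.1, -0.0, 6.6]
finger_gap: 0.0849
```

```bash
python3 m.py 4
```

```text
t 24.77 tcp [0.5514 0.0938 0.0793] Ftool [-0.1 -0.  -6.6] Mtool [-0.029  0.11  -0.017]
```

View pics/mw4.png

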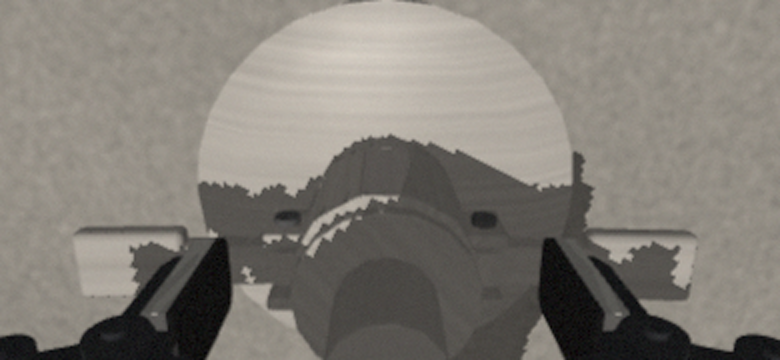

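Call:
move_arm:
  targets:
    - [[0,0,0],[0,0,0.001],0.085]
    - [[0,0,0],[0,0,0.001],0.085]
    - [[0,0,0],[0,0,0.001],0.085]
    - [[0,0,0],[0,0,0],0.085]

```text
time: 25.42
tcp_pos: [0.5516, 0.0936, 0.0765]
tool_rot: [3.053, 0.739, 0.002]
wrist_force: [0.8, -0.9, 9.1]
finger_gap: 0.0852
```

```bash
python3 m.py 5
```

```text
t 25.43 tcp [0.5516 0.0936 0.0765] Ftool [ 0.3  1.2 -9.1] Mtool [-0.126 -0.059  0.014]
```

View pics/mw5.png

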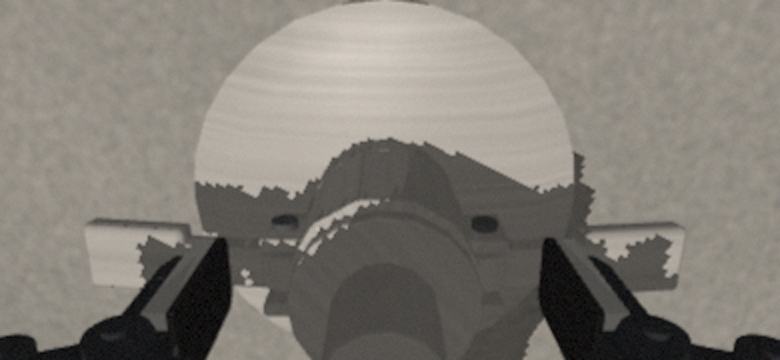

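Call:
move_arm:
  targets:
    - [[0,0,0],[0,0,0.001],0.085]
    - [[0,0,0],[0,0,0.001],0.085]
    - [[0,0,0],[0,0,0],0.085]

```text
time: 25.95
tcp_pos: [0.5516, 0.0936, 0.0746]
tool_rot: [3.053, 0.739, 0.002]
wrist_force: [-0.5, -0.8, 11.1]
finger_gap: 0.0856
```

```bash
python3 m.py 6
```

```text
t 25.95 tcp [0.5516 0.0936 0.0746] Ftool [ -0.8   0.5 -11.1] Mtool [-0.183 -0.095 -0.037]
```

View pics/mw6.png

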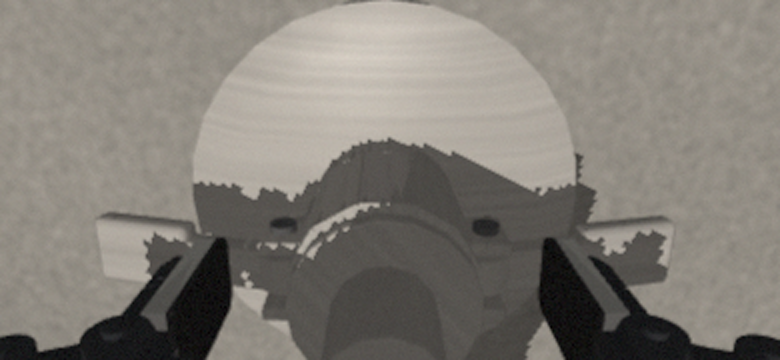

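View pics/m6.png

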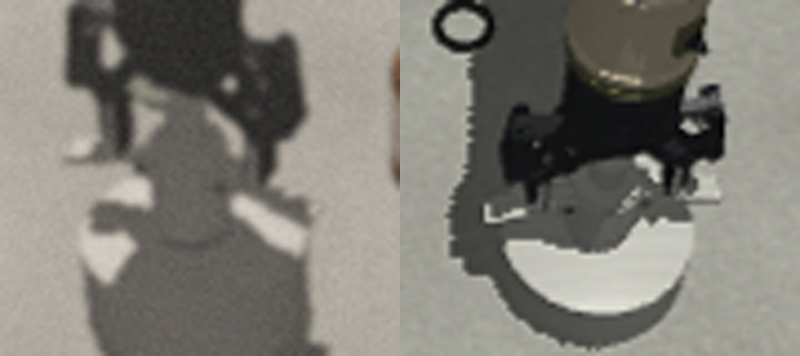

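Call:
move_arm:
  targets:
    - [[0,0,0],[0,0,0.001],0.085]
    - [[0,0,0],[0,0,0.001],0.085]
    - [[0,0,0],[0,0,0],0.085]

```text
time: 26.48
tcp_pos: [0.5516, 0.0936, 0.0727]
tool_rot: [3.053, 0.739, 0.002]
wrist_force: [-0.0, -0.4, 11.5]
finger_gap: 0.085
```

```bash
python3 m.py 7
```

```text
t 26.48 tcp [0.5516 0.0936 0.0727] Ftool [ -0.2   0.4 -11.5] Mtool [-0.174 -0.164  0.074]
```

View pics/mw7.png

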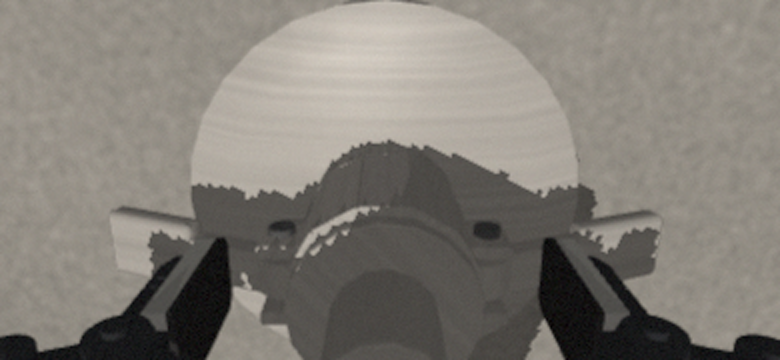

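Call:
move_arm:
  targets:
    - [[0,0,0],[0,0,0.001],0.085]
    - [[0,0,0],[0,0,0.001],0.085]
    - [[0,0,0],[0,0,0],0.085]

```text
time: 27.0
tcp_pos: [0.5517, 0.0936, 0.0708]
tool_rot: [3.053, 0.739, 0.003]
wrist_force: [-0.7, -0.8, 13.6]
finger_gap: 0.0848
```

```bash
python3 m.py 8
```

```text
t 27.0 tcp [0.5517 0.0936 0.0708] Ftool [ -1.    0.4 -13.6] Mtool [-0.121 -0.185  0.015]
```

View pics/mw8.png

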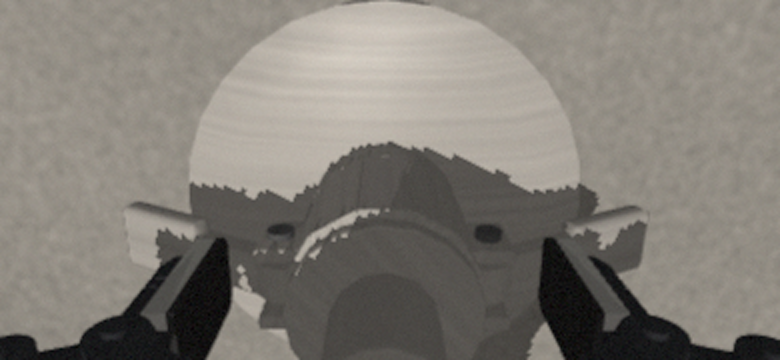

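View pics/m8.png

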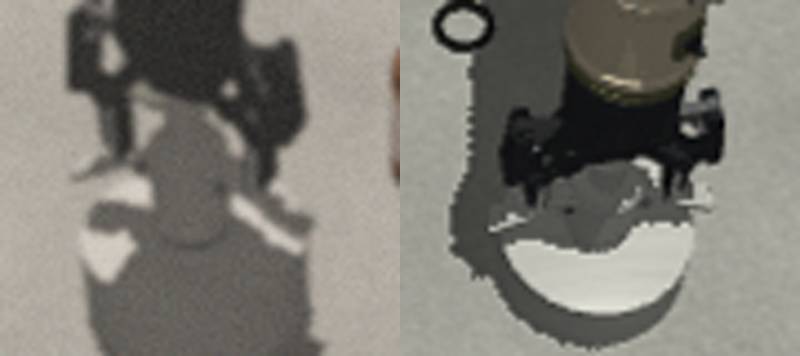

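Call:
move_arm:
  targets:
    - [[0,0,0],[0,0,0.001],0.085]
    - [[0,0,0],[0,0,0.001],0.085]
    - [[0,0,0],[0,0,0],0.085]

```text
time: 27.52
tcp_pos: [0.5518, 0.0937, 0.0694]
tool_rot: [-3.053, -0.739, -0.003]
wrist_force: [-2.1, -0.7, 20.7]
finger_gap: 0.0854
```

```bash
python3 m.py 9
```

```text
t 27.52 tcp [0.5518 0.0937 0.0694] Ftool [ -2.2  -0.3 -20.7] Mtool [ 0.236 -0.47  -0.055]
```

View pics/mw9.png

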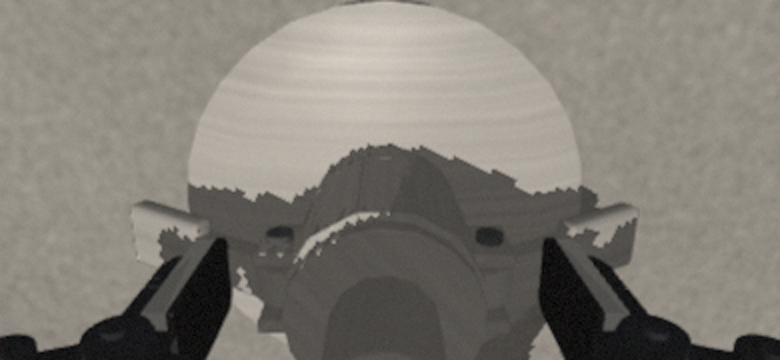

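View pics/m9.png

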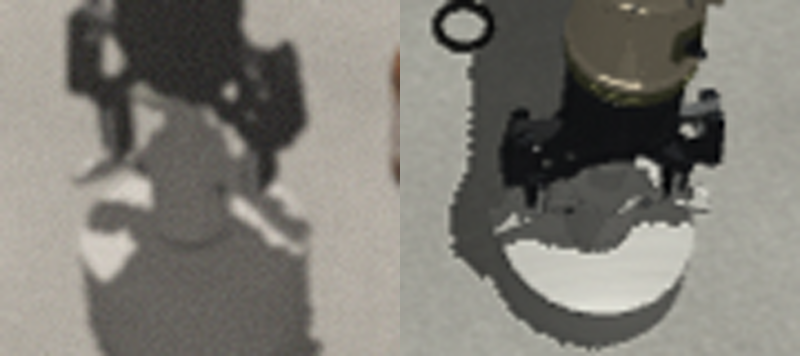

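Call:
move_arm:
  targets:
    - [[0,0,0],[0,0,0.0005],0.085]
    - [[0,0,0],[0,0,0],0.085]

```text
time: 27.92
tcp_pos: [0.5518, 0.0937, 0.0693]
tool_rot: [-3.053, -0.739, -0.004]
wrist_force: [-3.2, -2.2, 26.4]
finger_gap: 0.085
```

```bash
python3 m.py 10
python3 - <<'E'
from h import *
import cv2
im=r.snapshot("side")[150:200,205:265,::-1]; cv2.imwrite("pics/s10.png",cv2.resize(im,None,fx=12,fy=12,interpolation=2))
E
```

```text
t 27.93 tcp [0.5518 0.0937 0.0693] Ftool [ -3.8   0.5 -26.4] Mtool [ 0.32  -0.7   -0.099]
```

View pics/mw10.png

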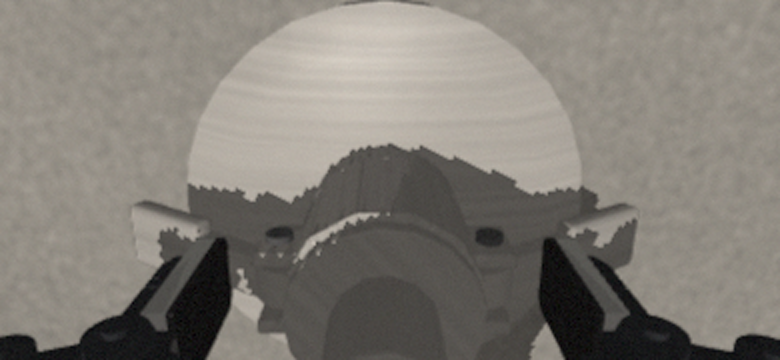

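View pics/s10.png

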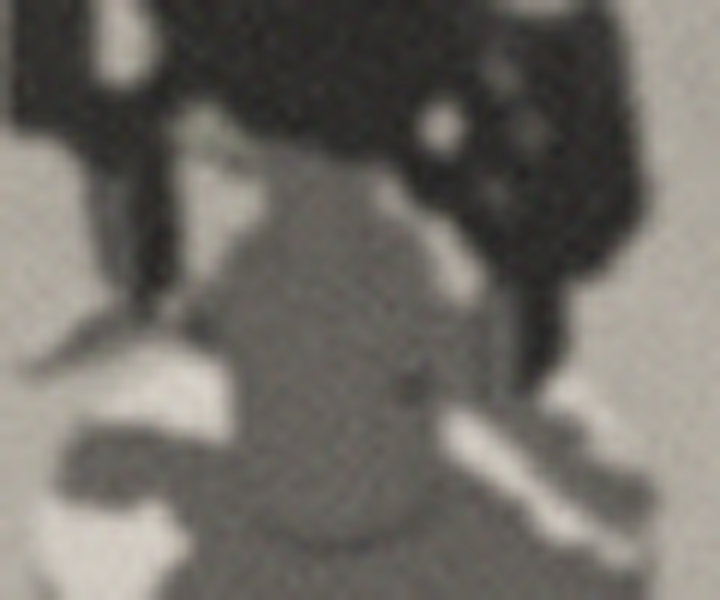

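Call:
move_arm:
  targets:
    - [[0,0,0],[0,-0.0008,0],0.085]
    - [[0,0,0],[0,0,0.0003],0.085]
    - [[0,0,0],[0,0,0],0.085]

```text
time: 28.5
tcp_pos: [0.5518, 0.0938, 0.0692]
tool_rot: [3.053, 0.738, 0.005]
wrist_force: [-3.7, -3.0, 27.0]
finger_gap: 0.0851
```

```bash
python3 m.py 11
```

```text
t 28.5 tcp [0.5518 0.0938 0.0692] Ftool [ -4.6   1.  -27. ] Mtool [-0.027 -0.835 -0.097]
```

View pics/mw11.png

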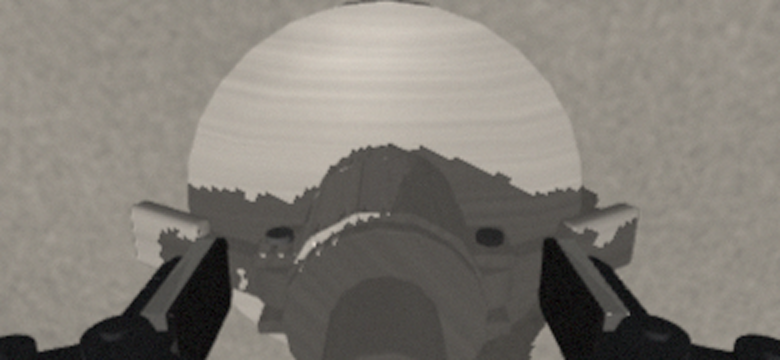

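Call:
move_arm:
  targets:
    - [[0,0,0],[0,0,0.0004],0.085]
    - [[0,0,0],[0,0,0],0.085]
    - [[0,0,0],[0,0,0],0.085]
    - [[0,0,0],[0,0,0],0.085]

```text
time: 29.15
tcp_pos: [0.5519, 0.0937, 0.0691]
tool_rot: [3.053, 0.738, 0.005]
wrist_force: [-5.1, -3.3, 31.4]
finger_gap: 0.0855
```

Call:
move_arm:
  targets:
    - [[0,0,0],[0,0,-0.001],0.085]
    - [[0,0,0],[0,0,-0.003],0.085]
    - [[0,0,0],[0,0,-0.01],0.085]
    - [[0,0,0],[0,0,-0.03],0.085]
    - [[0,0,0],[0,0,-0.04],0.085]
    - [[0,0,0],[0,0,-0.04],0.085]
    - [[0,0,0],[-0.02,0,-0.03],0.085]
    - [[0,0,0],[-0.04,0,0],0.085]
    - [[0,0,0],[-0.04,0,0],0.085]
    - [[0,0,0],[0,0,0],0.085]
    - [[0,0,0],[0,0,0],0.085]

```text
time: 30.52
tcp_pos: [0.4623, 0.049, 0.2211]
tool_rot: [-3.053, -0.74, -0.001]
wrist_force: [0.9, 0.4, 0.0]
finger_gap: 0.085
```

Run:
```python
from h import *
import cv2,json
c=r.camera_info("wrist"); s=r.get_state(); print(np.round(s["tcp_pos"],4),np.round(s["wrist_force"],1))
im=r.snapshot("wrist"); cv2.imwrite("pics/w20.png",im[:,:,::-1])
json.dump({k:np.array(v).tolist() for k,v in c.items()},open("w20.json","w"))
a=r.snapshot("side")[140:220,190:280,::-1]; b=r.snapshot("scene")[155:235,245:335,::-1]
cv2.imwrite("pics/s20.png",cv2.resize(np.hstack([a,b]),None,fx=4.4,fy=4.4,interpolation=2))
```

```text
[0.4623 0.049  0.2211] [0.9 0.4 0. ]
```

View pics/w20.png

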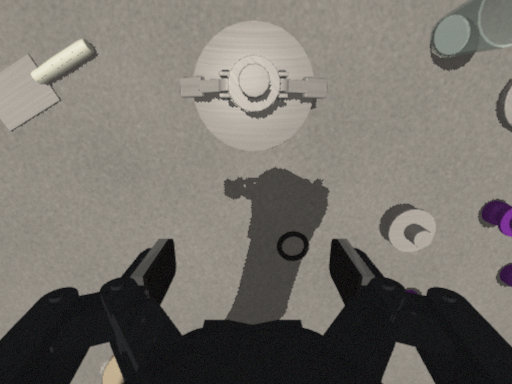

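View pics/s20.png

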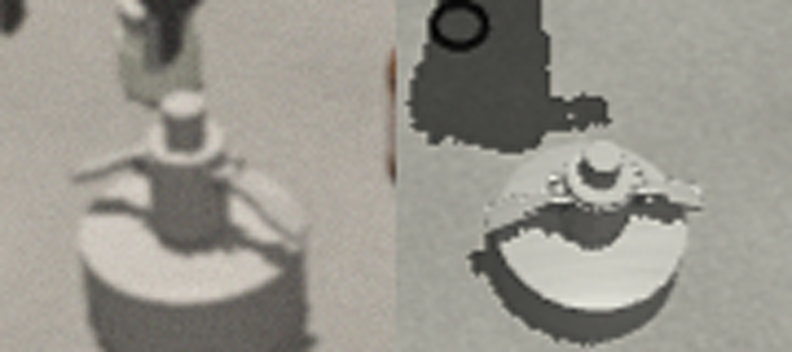

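Run:
```python
import cv2
a=cv2.imread("pics/w20.png"); cv2.imwrite("pics/w20c.png",cv2.resize(a[15:160,170:340],None,fx=4.6,fy=4.0,interpolation=2))
b=cv2.imread("pics/s20.png")[60:260,40:340]; cv2.imwrite("pics/s20c.png",cv2.resize(b,None,fx=2.6,fy=2.6,interpolation=2))
```

```text
(no output)
```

View pics/w20c.png

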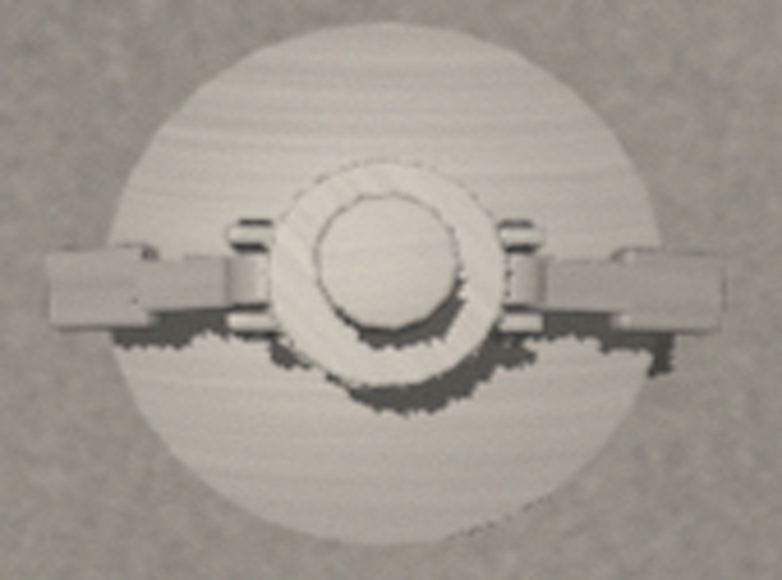

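View pics/s20c.png

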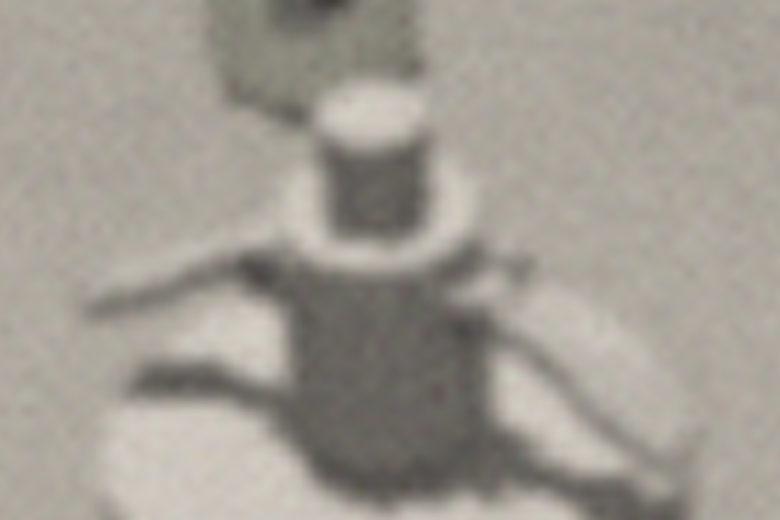

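Run:
```python
from h import *
import json
c=json.load(open("w20.json")); D=r.camera_info("side")
C=np.array([.5512,.0934]); ax=np.array([-.457,.889]); px=np.array([.889,.457])
def pt(q,sg,s,k,w):
    th=.7+q; y=.027+s*np.sin(th)+k*-np.cos(th); z=.1102+s*np.cos(th)+k*np.sin(th)
    return np.r_[C+sg*ax*y+px*w,z]
print("centre flange",proj(c,[*C,.129]),"obs u",169.5+388/4.6)
for q in(1.1,1.2,1.3,1.4):
    print(q,"wrist ends u",[proj(c,pt(q,sg,.058,.0035,0))[0].round(1) for sg in(1,-1)],"shoulder",[proj(c,pt(q,sg,.028,.0035,0))[0].round(1) for sg in(1,-1)],
     "side L/R end bottom near",proj(D,pt(q,1,.058,-.0035,-.01)).round(1),proj(D,pt(q,-1,.058,-.0035,-.01)).round(1))
for z in(.128,.131,.1335):print("side flange",proj(D,[*C,z]).round(1))
for z in(.155,.158): print("knobtop side",proj(D,[*C,z]).round(1))
print("obs knobtop",190+(40+374/2.6)/4.4,140+(60+110/2.6)/4.4)
```

```text
centre flange [252.70710549  82.58146693] obs u 253.84782608695653
1.1 wrist ends u [np.float64(169.1), np.float64(336.2)] shoulder [np.float64(196.7), np.float64(308.6)] side L/R end bottom near [203.5 176.4] [258.4 191.3]
1.2 wrist ends u [np.float64(172.0), np.float64(333.3)] shoulder [np.float64(197.7), np.float64(307.6)] side L/R end bottom near [204.3 178.1] [257.8 192.7]
1.3 wrist ends u [np.float64(175.2), np.float64(330.0)] shoulder [np.float64(198.9), np.float64(306.4)] side L/R end bottom near [205.2 179.9] [257.  194.1]
1.4 wrist ends u [np.float64(178.8), np.float64(326.4)] shoulder [np.float64(200.4), np.float64(304.9)] side L/R end bottom near [206.3 181.6] [256.  195.3]
side flange [231.4 171.3]
side flange [231.3 170.4]
side flange [231.3 169.6]
knobtop side [230.8 162.9]
knobtop side [230.8 162. ]
obs knobtop 231.78321678321677 163.25174825174824
```

Run:
```python
from bench import r
print(r.job_done(), r.get_state()["time"])
```

```text
the job is handed in; nothing more can be done
the job is handed in; nothing more can be done
```

The plug is in the coupler, both cam arms are fully down, and I handed the job in with the clock at about 31 s of the 64 s allowed. The arm was clear of everything.

**What I did**
- I gripped the steel plug by its knob, not one of the purple look-alikes. I lowered it until it touched the gasket, about 88 mm above the bench, which puts the rim near 122 mm. I then let go.
- I turned the jaws along the cam arms and pressed both down together in 1–2 mm steps. I checked that they were even in the wrist picture after each group of steps. The left arm started about 0.15 rad higher, so I levelled it with the other first.
- With both arms on their stops I shifted 0.8 mm to balance the load, pressed to 31 N in all, and released.

**Last checks**
- In the wrist view both arms read about 1.40 rad and symmetric, and the side view agreed to about 1.5 pixels. The plug stood upright in the coupler.
- I did not measure how far the plug was drawn down on its own; I take it from the arms being on their stops.
- I did not take a final picture to check the other objects, but nothing touched them on the way.

**What disagreed**
- **Fingertips:** in the pictures they sit 15–35 mm behind the nominal TCP, depending on opening, not 14 mm ahead. My first close, just above the knob, therefore caught nothing, and I corrected it by sight and touch.
- **Knob width:** it measured about 24 mm between the fingers, against the 26 mm stated.
- **Sideways force:** a drag of about 5–6 N appeared while pressing at 31 N.

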